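# Load and lock a bench tumbling machine

## Task

Load the blue tumbling machine for a run: pull its red lock bolt out, slide the cover open by the yellow handle, pour all the brass nuts from the scoop into the tub and put every grey bearing housing lying on the bench in with them. Then slide the cover fully shut and push the lock bolt fully home again, and leave the emptied scoop standing upright in the middle of the green mat. Do not knock over or shove the other things on the bench.

Things in the scene. Friction and masses are not known exactly. Their poses are not given: they have to be found in the camera images.
- machine: Fixed blue bench tumbling machine. Origin on the bench under its tub's centre; x axis points from the tub to the motor deck behind it (away from the robot), y left, z up. Motor deck at x 102 to 302 mm, 118 mm high; grey control box 190 mm high at x 155 to 295, y 125 to 185 mm. Ledge for the bolt on its right, x -43 to 7, y -117 to -235 mm, top 130 mm above the bench.
- tub_floor (a point): Centre of the tub's inner floor, 50 mm above the bench; axes as the machine's. The tub is an open box at the machine's front, inside 180 (x) by 220 (y) mm, walls 12 mm, rim 130 mm above the bench.
- cover (a joint): Sliding steel cover over the tub, 6 mm thick, underside 131 mm above the bench. m along machine +x: 0 shut, 0.165 fully open (then about 155 mm of the tub is free from its front wall). 3 N friction, stays where left. With the bolt home, its yellow lug (right edge) hits the bolt after about 4 mm: locked. The bolt cannot go home unless the cover is shut.
- cover_handle (a point): Middle of the yellow bar handle on the cover: bar 12 by 12 mm thick, 100 mm long along the machine's y, its centre 46 mm above the cover's top (183 mm above the bench), on two end posts 90 mm apart. Moves with the cover; 50 mm towards the front from the cover's middle. Axes as the machine's.
- bolt (a joint): Lock bolt, slides along the machine's -y (to its right): 0 fully home (locked), 0.035 fully out (free); about 2 N friction, stays where it is left. The cover clears it from about 0.02.
- bolt_knob (a point): Point on the axis of the bolt's red square knob, 15 mm below its top: knob 16 by 16 mm, its top 186 mm above the bench, standing 43 mm clear above the bolt's bar (143 mm above the bench). Moves with the bolt. Axes as the machine's.
- scoop: Loose open scoop, 0.22 kg, holding the nuts. Origin under its footprint. Floor 94 mm wide (y), x -30 to 60 mm; from x -30 a pouring lip rises 15 degrees to its tip at x -78, z 17 mm; side walls to z 38. Orange upright tab at x 55, 10 mm thick (x), 50 wide (y), z 36 to 98: pinch across its thickness. Lip (-x) faces the robot roughly. Nuts slide out when tipped lip-down 60 to 75 degrees.
- mat: Green mat lying fixed on the bench, 190 (x) by 150 (y) by 3 mm, origin under its centre. Place for the emptied scoop.
- housing1: Grey cast bearing housing (pillow block), 0.25 kg, loose on the bench if present (1 to 3 are). Foot 76 (x) by 28 (y) by 12 mm, round body of 40 mm diameter above it, 28 mm thick along y, top at z 45 mm. Origin under the foot's centre. Pinch the round body across y.
- housing2: Grey cast bearing housing (pillow block), 0.25 kg, loose on the bench if present (1 to 3 are). Foot 76 (x) by 28 (y) by 12 mm, round body of 40 mm diameter above it, 28 mm thick along y, top at z 45 mm. Origin under the foot's centre. Pinch the round body across y.
- housing3: Grey cast bearing housing (pillow block), 0.25 kg, loose on the bench if present (1 to 3 are). Foot 76 (x) by 28 (y) by 12 mm, round body of 40 mm diameter above it, 28 mm thick along y, top at z 45 mm. Origin under the foot's centre. Pinch the round body across y.
- nut1: Brass hexagon nut, 22 mm across flats (25.4 mm across corners), 11 mm high, 30 g, in the scoop at the start if present (4 to 6 are). Origin at the centre of one face.
- nut2: Brass hexagon nut, 22 mm across flats (25.4 mm across corners), 11 mm high, 30 g, in the scoop at the start if present (4 to 6 are). Origin at the centre of one face.
- nut3: Brass hexagon nut, 22 mm across flats (25.4 mm across corners), 11 mm high, 30 g, in the scoop at the start if present (4 to 6 are). Origin at the centre of one face.
- nut4: Brass hexagon nut, 22 mm across flats (25.4 mm across corners), 11 mm high, 30 g, in the scoop at the start if present (4 to 6 are). Origin at the centre of one face.
- nut5: Brass hexagon nut, 22 mm across flats (25.4 mm across corners), 11 mm high, 30 g, in the scoop at the start if present (4 to 6 are). Origin at the centre of one face.
- nut6: Brass hexagon nut, 22 mm across flats (25.4 mm across corners), 11 mm high, 30 g, in the scoop at the start if present (4 to 6 are). Origin at the centre of one face.
- spray_can: Bystander: spray can, 52 mm diameter, 150 mm high. Leave alone.
- bush: Bystander: copper bush, 48 mm diameter, 30 mm high, on the bench. Leave alone; it does not go in the tub.
- oil: Bystander: oil bottle, 64 mm diameter, 160 mm high. Leave alone.
Things that resemble listed ones, but are neither listed nor needed, are in the scene too. Leave any purple or turquoise look-alike of the scoop alone.

How it is judged:
By the outcome, as a careful person would: the job done as asked, in the order asked, and still so for the second after the job is handed in, with the robot touching nothing.
Of housing1, housing2, housing3 only 1 to 3 are there at a start; the rules pass over those that are not, and their reading is None.
Of nut1, nut2, nut3, nut4, nut5, nut6 only 4 to 6 are there at a start; the rules pass over those that are not, and their reading is None.
At some moment in a run one of housing1, housing2, housing3, scoop may be knocked a few centimetres aside while the robot is not near it.
It also fails if it takes over 210 s, if anything falls off the work surface, if the arm or the gripper's body presses on something with over 40 N, if the wrist force passes 120 N, or if a joint passes its speed limit or range.

## Robot

A 7-joint arm with a two-finger parallel gripper is mounted at the origin on the work surface. World frame = base frame: x ahead of the robot, y to its left, z up, the work surface at z = 0. Lengths are in m, angles in degrees, forces in N, time in s.
With the tool pointing down it reaches from about 0.425 to 0.875 m from the base axis. Payload 4.7 kg.
Tool frame: the origin (TCP) lies on the mounting face of the last link; the fingertips stand tcp_to_tips ahead of it and the grasp point (between the pads) lies 164 mm ahead of it (tcp_to_tips is the distance from the TCP to the fingertips, in m); z points along the fingers, y is the line along which they close (so a half turn about z gives the same grasp; the last joint's range is limited). The gripper opens to 87 mm and grips with 3 to 60 N. Pads are 19 mm wide; open, the fingers measure 117 mm over their backs; the gripper's body (75 mm by 190 mm) begins 51 mm behind the grasp point.
Start: joints at [75.579, 18.392, -4.016, 83.108, 1.295, 78.541, -3.26], TCP at [0.171, -0.627, 0.405] pointing down, gripper open.
Joint ranges: [-163.93, 163.93], [-17.29, 119.83], [-79.2, 71.16], [3.27, 140.29], [-89.18, 269.18], [5.43, 117.66], [-154.24, 154.24]. Speed limits (degrees/s): [147.25, 147.25, 180, 180, 180, 180, 180].

## Interface

Orientations are given as [roll, pitch, yaw] about the fixed x, y, z axes, in that order (R = Rz(yaw) Ry(pitch) Rx(roll)).
In Python, from cell import get_obs, read_camera, sign_off, tcp_to_tips gives the robot as it stands.
- The arm moves only by the tool drive_tool, never from a script. Its argument "rows" is one flat list of numbers, 7 for each row, row after row: the shift along the tool's x, y, z in m, then the turn, a rotation vector about the tool's x, y, z in rad, then the gripper command: -1 is shut, 1 is fully open, values between are in proportion. In form: [tx, ty, tz, rx, ry, rz, fingers, tx, ty, tz, rx, ry, rz, fingers, ...]. A call has 1 to 5 rows; each row shifts and turns the commanded pose from where the row before left it, along the tool's axes as they then stand; what a row does not reach is not made up. A row lasts 1/8 s, in which the tool goes at most 62.5 mm and 10.7 degrees, less where a joint would pass 70% of its speed; a pose out of reach is approached as far as the arm can. A call is refused whole if a number of a shift passes 0.0625 or a number of a turn 0.188, either way. A call with a gripper value outside its range is refused whole. The fingers move at their own pace and stop on an object; "grip_force" is the grip in N (left out, the last holds). Time passes only in rows, so rows that do not move let the fingers close. It gives the time, the measured TCP pose, the force, the opening and the grip force at its end, in the units of the state.
- get_obs(): the state, without advancing time (a new reading comes with each control period).
- read_camera(name): name is "scene" or "side" or "wrist"; returns a dict with "color" (384x512x3 uint8, blue, green, red), "fov_y" (degrees; the focal length in pixels is half the picture's height over the tangent of half this angle, whatever the lens; pixels are square), "cx", "cy" (the principal point, pixels), "cam_to_world" (4x4, takes a point from camera to world coordinates); the wrist camera has in their place "mount" (4x4, takes a point from camera to tool coordinates, whose origin is the TCP and whose axes are the flange's). Camera axes: x right, y up, looking along -z (the intrinsics and any distortion apply to the point x, -y, -z); pixel columns grow to the right and rows downward; lengths in m; the calibration is good to about 2 mm. A picture is of the moment at which its call begins: read the wrist's pose just before it. There is no depth.
- sign_off(): hands the job in; it is judged then, once.
The state is a dict: "time_s": time; "qpos": joint angles; "joint_velocities": joint speeds; "effort": joint torques, N m; "tool_pos": TCP position; "tool_rot": TCP orientation; "force": force on the tool from outside, world axes, zero at the start; "wrist_torque": the same for the moment, N m; "grip_width": finger opening in m; "grasp_force": force on a finger pad.
Only numpy, scipy, OpenCV 4.12 (cv2) and the standard library are available. Lean on these libraries where they do the work, as an engineer would, in place of code of your own. Each camera call takes 0.05 s, during which the arm holds its last target. There are 200 camera calls.

## Working session

There is one attempt and no reset: what is moved stays moved. The work goes in short steps, Python scripts to look and compute and a tool call to move; the robot and the scene stay as the last step left them, time stands still between calls to the robot, and variables do not carry over. Pictures are saved under pics/ and viewed, at most 14 in all, crops included, and the job is handed in when it is done.

Besides the shell and the picture viewer there is one more tool, called after "Request:" by a JSON object that holds its "fn" and its "kwargs", one argument or row to a line. drive_tool: Moves the arm, as the interface text tells. Its arguments: {"type":"object","properties":{"rows":{"type":"array","items":{"type":"number"}},"grip_force":{"type":"number"}},"required":["rows"]}

```bash
ls; mkdir -p pics; python3 - <<'E'
from cell import *
import cv2,numpy as np
o=get_obs(); print(o['tool_pos'],o['tool_rot'],o['time_s'],tcp_to_tips)
for n in ['scene','side']:
    c=read_camera(n); cv2.imwrite(f'pics/{n}0.png',cv2.resize(c['color'],(800,600),interpolation=cv2.INTER_CUBIC))
    print(n,{k:v for k,v in c.items() if k!='color'})
c=read_camera('wrist'); print({k:v for k,v in c.items() if k!='color'})
E
```

```text
pics
[ 0.17066203 -0.62698915  0.40366262] [-1.79891737e+02  5.69523600e-03  1.52311931e+01] 0.0 0.1822
scene {'fov_y': 52.67881176835366, 'cx': 251.88645261661728, 'cy': 194.43224402145054, 'cam_to_world': array([[ 0.65158754, -0.44479004,  0.614488  ,  1.12849494],
       [ 0.75857198,  0.3836544 , -0.52666675, -0.53441144],
       [-0.0014949 ,  0.80930286,  0.58738968,  0.72508209],
       [ 0.        ,  0.        ,  0.        ,  1.        ]])}
side {'fov_y': 44.871851457002904, 'cx': 251.69179075818437, 'cy': 194.48861906549524, 'cam_to_world': array([[ 0.99744718,  0.02302901, -0.06759274,  0.37572923],
       [-0.06940636,  0.53520976, -0.84186297, -1.11198719],
       [ 0.01678902,  0.84440522,  0.53544183,  0.82194646],
       [ 0.        ,  0.        ,  0.        ,  1.        ]])}
{'fov_y': 67.80429520467816, 'cx': 255.9088711564642, 'cy': 193.26873875663026, 'mount': array([[-1.16840055e-03,  9.55577022e-01,  2.94739190e-01,
         7.97704563e-02],
       [ 9.99999309e-01,  1.07883967e-03,  4.66464421e-04,
        -6.57558247e-04],
       [ 1.27766354e-04,  2.94739531e-01, -9.55577622e-01,
         1.99102789e-02],
       [ 0.00000000e+00,  0.00000000e+00,  0.00000000e+00,
         1.00000000e+00]])}
```

View pics/scene0.png

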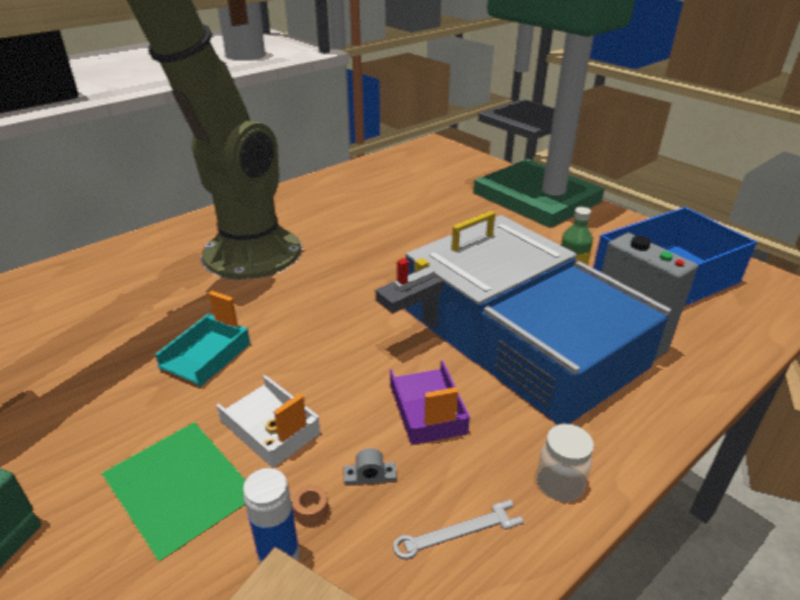

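View pics/side0.png

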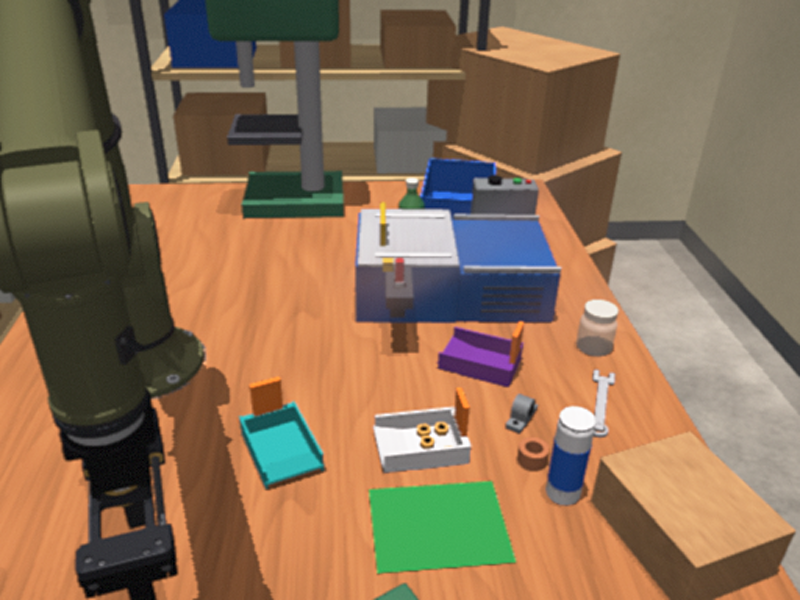

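```bash
cat > h.py <<'E'
from cell import *
import cv2,numpy as np
from scipy.spatial.transform import Rotation as R
def Rt(e): return R.from_euler('xyz',e,degrees=True)
def snap(n,f=None,crop=None,s=1.5625):
    """take a picture; crop=(x0,y0,x1,y1) in native px; returns pose T, K"""
    o=get_obs(); c=read_camera(n)
    if n=='wrist':
        W=np.eye(4); W[:3,:3]=Rt(o['tool_rot']).as_matrix(); W[:3,3]=o['tool_pos']; T=W@c['mount']
    else: T=c['cam_to_world']
    f_=192/np.tan(np.radians(c['fov_y']/2))
    im=c['color']
    if crop: im=im[crop[1]:crop[3],crop[0]:crop[2]]
    if f: cv2.imwrite('pics/'+f,cv2.resize(im,None,fx=s,fy=s,interpolation=cv2.INTER_CUBIC))
    np.savez('pics/'+(f or n)+'.npz',T=T,k=[f_,c['cx'],c['cy']],im=c['color'])
    return o
class V:
    def __init__(s,f,crop=(0,0),sc=1.5625):
        d=np.load('pics/'+f+'.npz'); s.T=d['T']; s.f,s.cx,s.cy=d['k']; s.im=d['im']; s.o=crop; s.sc=sc
    def at(s,u,v,z):
        u=(u+.5)/s.sc-.5+s.o[0]; v=(v+.5)/s.sc-.5+s.o[1]
        d=s.T[:3,:3]@np.array([(u-s.cx)/s.f,-(v-s.cy)/s.f,-1]); p=s.T[:3,3]
        return p+d*(z-p[2])/d[2]
    def px(s,P):
        q=s.T[:3,:3].T@(np.array(P)-s.T[:3,3]); u=s.cx+s.f*q[0]/-q[2]; v=s.cy-s.f*q[1]/-q[2]
        return (np.array([u,v])-s.o+.5)*s.sc-.5
def show(*a):
    for x in a: print(np.round(x,3))
E
python3 - <<'E'
from h import *
snap('scene','sc.png');snap('side','sd.png')
a=V('sc.png');b=V('sd.png')
pts={'knobtop':((403,262),(399,260),.186),'hA':((454,238),(383,240),.183),'hB':((493,218),(382,208),.183),
'mat1':((104,474),(370,487),.003),'mat2':((194,424),(494,482),.003),'mat4':((164,556),(378,570),.003),
'hous top':((370,455),(524,400),.045),'housfoot':((370,482),(515,428),0),
'scoopTab top':((291,403),(462,395),.098),'can':((268,478),(576,417),.150),'bush':((311,498),(534,449),.03),'ptab':((441,395),(518,327),.098),'jar':((570,440),(600,310),.08),
'box corner':((606,240),(474,182),.19)}
for k,(p,q,z) in pts.items(): print(k,np.round(a.at(*p,z),3)[:2],np.round(b.at(*q,z),3)[:2])
E
```

```text
knobtop [0.484 0.039] [0.476 0.036]
hA [0.479 0.165] [0.452 0.121]
hB [0.474 0.274] [0.458 0.265]
mat1 [ 0.417 -0.485] [ 0.408 -0.336]
mat2 [ 0.412 -0.341] [ 0.597 -0.336]
mat4 [ 0.599 -0.472] [ 0.412 -0.484]
hous top [ 0.672 -0.189] [ 0.67  -0.196]
housfoot [ 0.681 -0.197] [ 0.656 -0.214]
scoopTab top [ 0.56  -0.242] [ 0.555 -0.242]
can [ 0.692 -0.353] [ 0.695 -0.36 ]
bush [ 0.667 -0.288] [ 0.665 -0.296]
ptab [ 0.689 -0.067] [ 0.684 -0.059]
jar [0.856 0.02 ] [0.86  0.017]
box corner [0.667 0.353] [0.669 0.379]
```

Request:
{"fn": "drive_tool", "kwargs": {
  "rows": [0.05,-0.029,-0.006,0,0,0,1,0.05,-0.029,-0.006,0,0,0,1,0.05,-0.029,-0.006,0,0,0,1,0.05,-0.029,-0.006,0,0,0,1]
}}

```text
time_s: 0.75
tool_pos: [0.3343, -0.4612, 0.429]
tool_rot: [180.0, 0.0, 15.2]
force: [1.8, -0.8, -0.5]
grip_width: 0.0868
grasp_force: 0.0
```

Request:
{"fn": "drive_tool", "kwargs": {
  "rows": [0.05,-0.029,-0.006,0,0,0,1,0.05,-0.029,-0.006,0,0,0,1,0.05,-0.029,-0.006,0,0,0,1,0.05,-0.029,-0.006,0,0,0,1,0,0,0,0,0,0,1]
}}

```text
time_s: 1.38
tool_pos: [0.4993, -0.2927, 0.4534]
tool_rot: [-179.9, -0.2, 15.8]
force: [-0.1, -0.3, 0.6]
grip_width: 0.0873
grasp_force: 0.0
```

```bash
cat >> h.py <<'E'
def go(x,y,z,yaw,o=None):
    o=o or get_obs(); r=Rt(o['tool_rot']); t=R.from_euler('xyz',[180,0,yaw],degrees=True)
    rv=(r.inv()*t).as_rotvec(); d=t.inv().apply(np.array([x,y,z])-o['tool_pos'])
    n=int(np.ceil(np.abs(rv).max()/.185)); m=int(np.ceil(np.linalg.norm(d)/.06))
    print('rot',np.round(rv,3),'rows',n,np.round(rv/max(n,1),3),'| shift',np.round(d,4),'rows',m,np.round(d/max(m,1),4))
def st():
    o=get_obs(); print('t',round(o['time_s'],1),np.round(o['tool_pos'],4),np.round(o['tool_rot'],2),'w',round(o['grip_width'],4),'F',np.round(o['force'],1),'g',np.round(o['grasp_force'],1)); return o
E
python3 - <<'E'
from h import *
st(); snap('wrist','w1.png'); go(.47,.06,.5,90)
E
```

```text
t 1.4 [ 0.4993 -0.2927  0.4534] [-179.94   -0.18   15.83] w 0.0873 F [-0.1 -0.3  0.6] g 0.0
rot [ 0.0e+00 -1.0e-03 -1.3e+00] rows 8 [ 0.    -0.    -0.162] | shift [ 0.3559 -0.0273 -0.0471] rows 7 [ 0.0508 -0.0039 -0.0067]
```

View pics/w1.png

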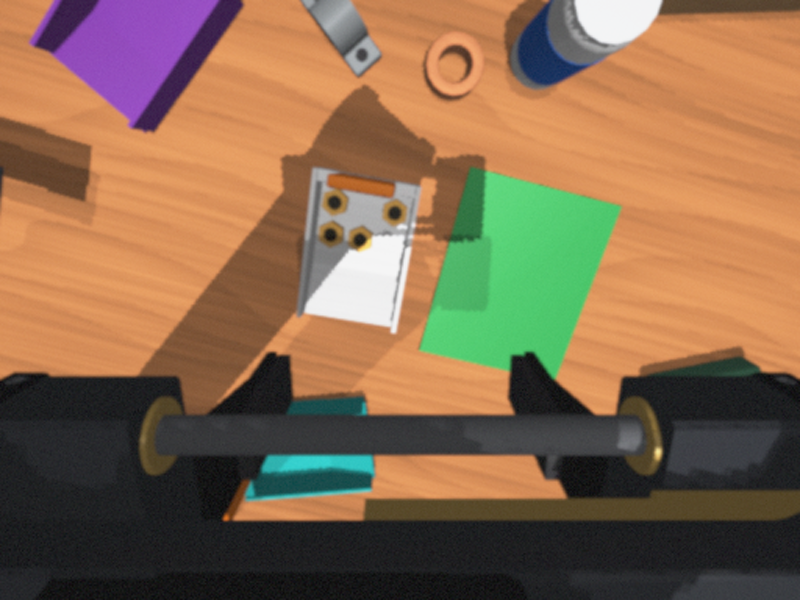

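Request:
{"fn": "drive_tool", "kwargs": {
  "rows": [0,0,0,0,0,-0.162,1,0,0,0,0,0,-0.162,1,0,0,0,0,0,-0.162,1,0,0,0,0,0,-0.162,1,0,0,0,0,0,-0.162,1]
}}

```text
time_s: 2.05
tool_pos: [0.4944, -0.3002, 0.4524]
tool_rot: [-180.0, 0.1, 61.8]
force: [-0.8, -0.2, 0.4]
grip_width: 0.0875
grasp_force: 0.0
```

Request:
{"fn": "drive_tool", "kwargs": {
  "rows": [0,0,0,0,0,-0.162,1,0,0,0,0,0,-0.162,1,0,0,0,0,0,-0.162,1,0.053,-0.005,-0.01,0,0,0,1,0.053,-0.005,-0.01,0,0,0,1]
}}

```text
time_s: 2.68
tool_pos: [0.4855, -0.1933, 0.4724]
tool_rot: [-179.9, -0.0, 89.2]
force: [0.5, 0.3, 0.2]
grip_width: 0.0871
grasp_force: 0.0
```

Request:
{"fn": "drive_tool", "kwargs": {
  "rows": [0.053,-0.005,-0.01,0,0,0,1,0.053,-0.005,-0.01,0,0,0,1,0.053,-0.005,-0.01,0,0,0,1,0,0,0,0,0,0,1,0,0,0,0,0,0,1]
}}

```text
time_s: 3.3
tool_pos: [0.4728, -0.0349, 0.5026]
tool_rot: [-180.0, 0.1, 89.3]
force: [0.3, -1.0, -0.4]
grip_width: 0.0872
grasp_force: 0.0
```

```bash
python3 - <<'E'
from h import *
st(); snap('wrist','w2.png')
E
```

```text
t 3.3 [ 0.4728 -0.0349  0.5026] [-1.7999e+02  8.0000e-02  8.9330e+01] w 0.0872 F [ 0.3 -1.  -0.4] g 0.0
```

View pics/w2.png

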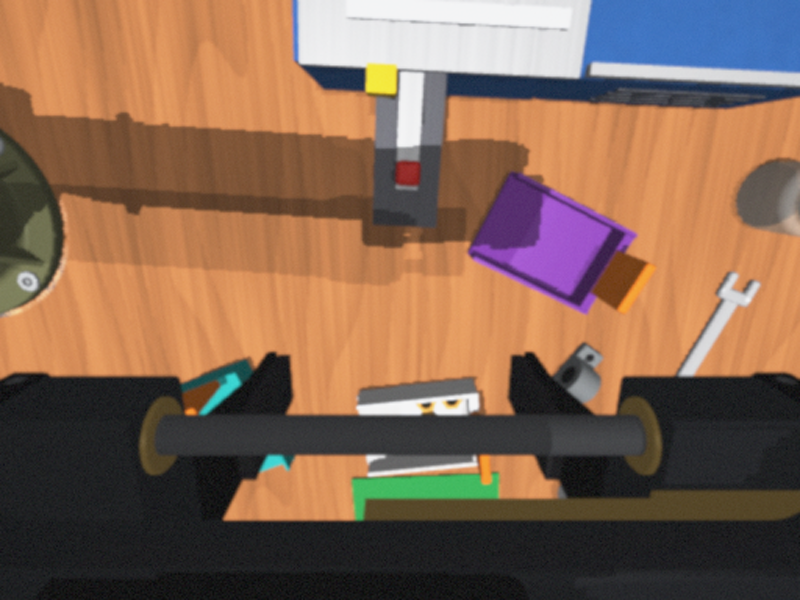

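```bash
python3 - <<'E'
from h import *
v=V('w2.png')
for n,u,w,z in [('knob',408,172,.186),('covA',300,66,.137),('covB',583,78,.137),('ledL',374,224,.13),('ledR',436,226,.13),('lug',381,79,.143)]: print(n,np.round(v.at(u,w,z),4))
k=v.at(408,172,.186); go(k[0],k[1],.335,87.3)
E
```

```text
knob [0.477  0.0416 0.186 ]
covA [0.4031 0.1126 0.137 ]
covB [0.601  0.1025 0.137 ]
ledL [0.451  0.0019 0.13  ]
ledR [ 4.996e-01 -3.000e-04  1.300e-01]
lug [0.4596 0.1027 0.143 ]
rot [-0.001  0.001  0.034] rows 1 [-0.001  0.001  0.034] | shift [0.0771 0.0005 0.1674] rows 4 [0.0193 0.0001 0.0418]
```

Request:
{"fn": "drive_tool", "kwargs": {
  "rows": [0.039,0,0.03,0,0,0.034,0,0.038,0,0.04,0,0,0,0,0,0.001,0.05,0,0,0,0,0,0,0.03,0,0,0,0,0,0,0.017,0,0,0,0],
  "grip_force": 25
}}

```text
time_s: 3.98
tool_pos: [0.4758, 0.0419, 0.3336]
tool_rot: [-179.8, -0.0, 87.4]
force: [0.2, -0.4, -0.1]
grip_width: 0.0473
grasp_force: 0.0
```

Request:
{"fn": "drive_tool", "kwargs": {
  "rows": [0,0,0,0,0,0,0,0,0,0,0,0,0,-1,0,0,0,0,0,0,-1,0,0,0,0,0,0,-1,0,0,0,0,0,0,-1]
}}

```text
time_s: 4.6
tool_pos: [0.4775, 0.0438, 0.3366]
tool_rot: [179.7, -0.0, 87.5]
force: [7.1, 0.2, -3.4]
grip_width: 0.0159
grasp_force: 25.0
```

```bash
python3 - <<'E'
from h import *
st(); snap('side','sd2.png',(200,110,360,230),5)
E
```

```text
t 4.6 [0.4775 0.0438 0.3366] [ 1.7966e+02 -2.0000e-02  8.7520e+01] w 0.0159 F [ 7.1  0.2 -3.4] g 25.0
```

View pics/sd2.png

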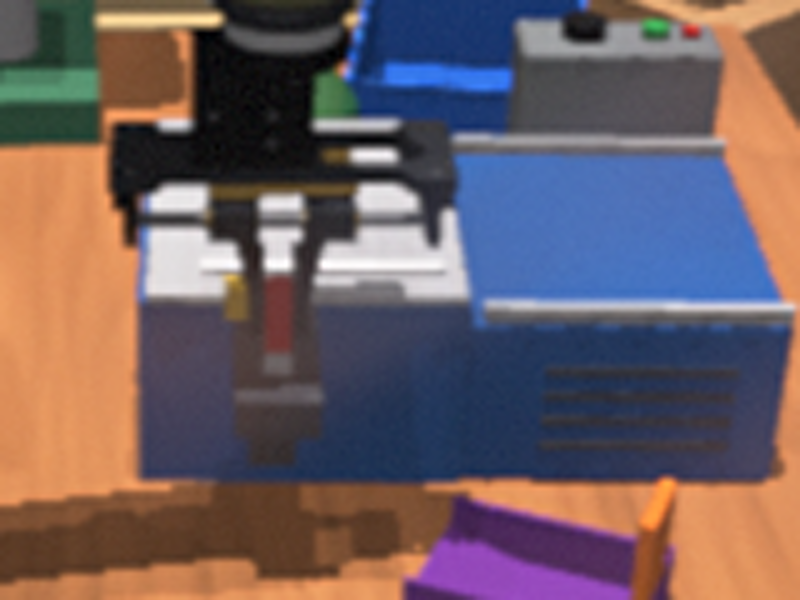

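Request:
{"fn": "drive_tool", "kwargs": {
  "rows": [-0.01,0,0,0,0,0,-1,-0.01,0,0,0,0,0,-1,-0.01,0,0,0,0,0,-1,-0.007,0,0,0,0,0,-1,0,0,0,0,0,0,-1]
}}

```text
time_s: 5.28
tool_pos: [0.4757, 0.0097, 0.3366]
tool_rot: [179.7, -0.3, 87.6]
force: [6.1, 6.5, -2.8]
grip_width: 0.0156
grasp_force: 25.0
```

```bash
python3 - <<'E'
from h import *
st()
E
```

```text
t 5.3 [0.4757 0.0097 0.3366] [179.72  -0.32  87.62] w 0.0156 F [ 6.1  6.5 -2.8] g 25.0
```

Request:
{"fn": "drive_tool", "kwargs": {
  "rows": [0,0,0,0,0,0,0,0,0,0,0,0,0,0,0,0,-0.06,0,0,0,0,0.04,0,-0.055,0,0,0,0,0.05,-0.01,0,0,0,0,0]
}}

```text
time_s: 5.9
tool_pos: [0.4696, 0.0938, 0.4504]
tool_rot: [179.6, 0.0, 87.3]
force: [0.6, 0.3, -0.1]
grip_width: 0.0428
grasp_force: 0.0
```

Request:
{"fn": "drive_tool", "kwargs": {
  "rows": [0.05,-0.005,0,0,0,0,0,0,0,0,0,0,0,0,0,0,0,0,0,0,0]
}}

```text
time_s: 6.28
tool_pos: [0.4655, 0.1433, 0.446]
tool_rot: [-180.0, 0.1, 87.5]
force: [1.0, 0.3, -0.1]
grip_width: 0.0436
grasp_force: 0.0
```

```bash
python3 - <<'E'
from h import *
st(); snap('wrist','w3.png')
E
```

```text
t 6.3 [0.4655 0.1433 0.446 ] [-1.7998e+02  7.0000e-02  8.7500e+01] w 0.0436 F [ 1.   0.3 -0.1] g 0.0
```

View pics/w3.png

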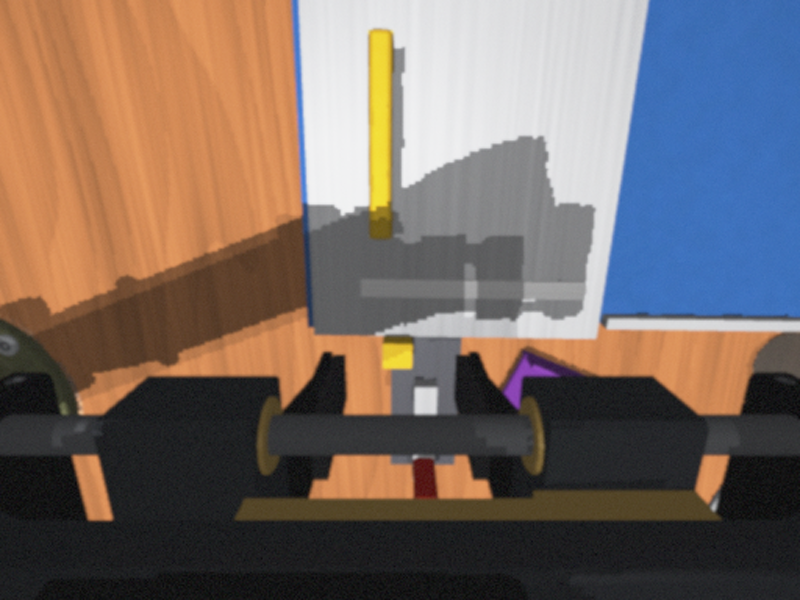

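```bash
python3 - <<'E'
from h import *
v=V('w3.png')
a=v.at(380,31,.189);b=v.at(381,236,.189); m=(a+b)/2; print(a,b,m,np.linalg.norm(a-b),np.degrees(np.arctan2(*(a-b)[1::-1])))
go(m[0],m[1],.183+.164,87.3)
E
```

```text
[0.46055095 0.28450107 0.189     ] [0.45550532 0.18864156 0.189     ] [0.45802814 0.23657132 0.189     ] 0.09599220741631116 86.98697564775337
rot [-0.001  0.001  0.002] rows 1 [-0.001  0.001  0.002] | shift [ 0.0935 -0.0121  0.099 ] rows 3 [ 0.0312 -0.004   0.033 ]
```

Request:
{"fn": "drive_tool", "kwargs": {
  "rows": [0.047,-0.006,0,0,0,0,0,0.0465,-0.0055,0.01,0,0,0,0,0,0,0.045,0,0,0,0,0,0,0.044,0,0,0,0,0,0,0,0,0,0,0]
}}

```text
time_s: 6.95
tool_pos: [0.4575, 0.2356, 0.3442]
tool_rot: [-179.6, 0.2, 87.4]
force: [-0.7, 0.1, -0.5]
grip_width: 0.0431
grasp_force: 0.0
```

Request:
{"fn": "drive_tool", "kwargs": {
  "rows": [0,0,0,0,0,0,-1,0,0,0,0,0,0,-1,0,0,0,0,0,0,-1,0,0,0,0,0,0,-1],
  "grip_force": 30
}}

```text
time_s: 7.45
tool_pos: [0.4583, 0.2381, 0.3481]
tool_rot: [179.9, -0.0, 87.5]
force: [-0.1, 0.4, 3.8]
grip_width: 0.0119
grasp_force: 30.6
```

```bash
python3 - <<'E'
from h import *
st()
E
```

```text
t 7.5 [0.4583 0.2381 0.3481] [ 1.7988e+02 -1.0000e-02  8.7520e+01] w 0.0119 F [-0.1  0.4  3.8] g 30.6
```

Request:
{"fn": "drive_tool", "kwargs": {
  "rows": [0,0.02,0,0,0,0,-1,0,0.035,0,0,0,0,-1,0,0.035,0,0,0,0,-1,0,0.035,0,0,0,0,-1,0,0.025,0,0,0,0,-1]
}}

```text
time_s: 8.07
tool_pos: [0.6092, 0.23, 0.3481]
tool_rot: [-179.9, 0.2, 87.4]
force: [-4.4, -4.4, 10.5]
grip_width: 0.0115
grasp_force: 30.0
```

Request:
{"fn": "drive_tool", "kwargs": {
  "rows": [0,0.012,0,0,0,0,-1,0,0.005,0,0,0,0,-1,0,0,0,0,0,0,-1]
}}

```text
time_s: 8.45
tool_pos: [0.6237, 0.2295, 0.3481]
tool_rot: [-179.7, 0.3, 87.5]
force: [-9.2, -6.8, 10.3]
grip_width: 0.0116
grasp_force: 30.0
```

```bash
python3 - <<'E'
from h import *
st()
E
```

```text
t 8.4 [0.6237 0.2295 0.3481] [-179.67    0.31   87.45] w 0.0116 F [-9.2 -6.8 10.3] g 30.0
```

Request:
{"fn": "drive_tool", "kwargs": {
  "rows": [0,0,0,0,0,0,0,0,0,0,0,0,0,0,0,0,-0.06,0,0,0,1,0.02,0,-0.06,0,0,0,1,0.04,0,-0.05,0,0,0,1]
}}

```text
time_s: 9.07
tool_pos: [0.6284, 0.2882, 0.5182]
tool_rot: [179.8, -0.0, 87.3]
force: [1.7, 1.8, -1.0]
grip_width: 0.0538
grasp_force: 0.0
```

Request:
{"fn": "drive_tool", "kwargs": {
  "rows": [0,0,0,0,0,0,1,0,0,0,0,0,0,1]
}}

```text
time_s: 9.32
tool_pos: [0.6274, 0.2898, 0.5146]
tool_rot: [-180.0, 0.1, 87.6]
force: [0.1, -0.5, -1.2]
grip_width: 0.0735
grasp_force: 0.0
```

```bash
cat >> h.py <<'E'
def log():
    import json
    o=st(); open('log.jsonl','a').write(json.dumps([list(map(float,o['qpos'])),list(map(float,o['tool_pos'])),list(map(float,o['tool_rot']))])+'\n'); return o
E
python3 - <<'E'
from h import *
log(); snap('wrist','w4.png',s=1.2); print(np.round(get_obs()['qpos'],1))
E
```

```text
t 9.3 [0.6274 0.2898 0.5146] [-1.7999e+02  5.0000e-02  8.7560e+01] w 0.0735 F [ 0.1 -0.5 -1.2] g 0.0
[  4.8  30.2 -52.   64.1  23.5  95.8 -43.1]
```

View pics/w4.png

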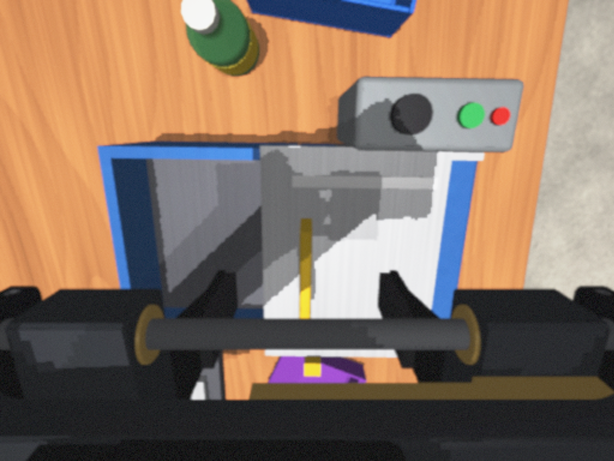

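Request:
{"fn": "drive_tool", "kwargs": {
  "rows": [-0.058,-0.006,0.006,0,0,0,1,-0.058,-0.006,0.006,0,0,0,1,-0.058,-0.006,0.006,0,0,0,1,-0.058,-0.006,0.006,0,0,0,1,-0.058,-0.006,0.006,0,0,0,1]
}}

```text
time_s: 10.0
tool_pos: [0.584, -0.0028, 0.4834]
tool_rot: [-179.9, 0.1, 87.3]
force: [0.2, -0.7, 0.8]
grip_width: 0.0872
grasp_force: 0.0
```

Request:
{"fn": "drive_tool", "kwargs": {
  "rows": [-0.058,-0.006,0.006,0,0,0,1,-0.058,-0.006,0.006,0,0,0,1,-0.058,-0.006,0.006,0,0,0,1,-0.058,-0.006,0.006,0,0,0,1,-0.058,-0.006,0.006,0,0,0,1]
}}

```text
time_s: 10.62
tool_pos: [0.5405, -0.2907, 0.4536]
tool_rot: [-179.9, -0.0, 87.4]
force: [1.0, 0.8, -0.8]
grip_width: 0.0868
grasp_force: 0.0
```

Request:
{"fn": "drive_tool", "kwargs": {
  "rows": [-0.05,-0.006,0.006,0,0,0,1,0,0,0,0,0,0,1,0,0,0,0,0,0,1]
}}

```text
time_s: 11.0
tool_pos: [0.5335, -0.3375, 0.448]
tool_rot: [-179.9, -0.1, 87.4]
force: [0.2, 0.0, -0.5]
grip_width: 0.0869
grasp_force: 0.0
```

```bash
python3 - <<'E'
from h import *
log(); snap('wrist','w5.png'); print(np.round(get_obs()['qpos'],1))
E
```

```text
t 11.0 [ 0.5335 -0.3375  0.448 ] [-1.799e+02 -1.000e-01  8.744e+01] w 0.0869 F [ 0.2  0.  -0.5] g 0.0
[ 62.6  20.  -42.6  81.   13.4  84.3  17.9]
```

View pics/w5.png

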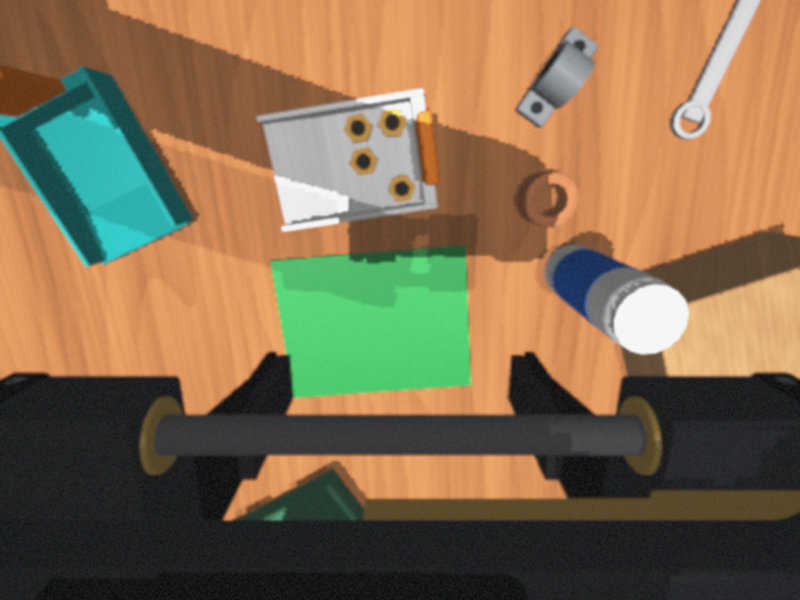

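```bash
python3 - <<'E'
from h import *
v=V('w5.png')
P=lambda u,w,z:v.at(u,w,z)[:2]
a,b=P(260,118,.038),P(424,91,.038); c,d=P(283,230,.038),P(437,206,.038)
for p,q in((a,b),(c,d)): print(p,q,np.linalg.norm(q-p),np.degrees(np.arctan2(*(q-p)[::-1])))
e,f=P(425,112,.098),P(431,184,.098); print('tab',e,f,(e+f)/2,np.linalg.norm(e-f),np.degrees(np.arctan2(*(e-f)[::-1])))
print('rear mid',(b+d)/2,'mat',[P(*x,.003).round(3) for x in ((272,260),(465,247),(293,397),(470,385))])
ha,hb=P(581,42,.012),P(537,112,.012); print('housing foot ends',ha,hb,(ha+hb)/2)
E
```

```text
[ 0.4227078  -0.21387685] [ 0.55636766 -0.20000142] 0.13437813696248532 5.926727732151498
[ 0.43026625 -0.30496241] [ 0.56477792 -0.29057025] 0.13527942820015118 6.107164319736119
tab [ 0.55345586 -0.22178328] [ 0.55633399 -0.26963125] [ 0.55489492 -0.24570726] 0.04793445174033172 93.44228599256343
rear mid [ 0.56057279 -0.24528584] mat [array([ 0.407, -0.338]), array([ 0.593, -0.333]), array([ 0.41 , -0.486]), array([ 0.598, -0.481])]
housing foot ends [ 0.68854396 -0.16525821] [ 0.65456116 -0.21729531] [ 0.67155256 -0.19127676]
```

```bash
python3 - <<'E'
from h import *
go(.5553,-.2456,.242,96)
E
```

```text
rot [-0.001 -0.001 -0.147] rows 1 [-0.001 -0.001 -0.147] | shift [0.088  0.0306 0.2066] rows 4 [0.022  0.0077 0.0517]
```

Request:
{"fn": "drive_tool", "kwargs": {
  "rows": [0,0,0,0,0,-0.147,0,0.044,0.0155,0.03,0,0,0,0,0.044,0.015,0.03,0,0,0,0,0,0,0.05,0,0,0,0,0,0,0.05,0,0,0,0]
}}

```text
time_s: 11.68
tool_pos: [0.5559, -0.2436, 0.2889]
tool_rot: [179.9, 0.1, 96.2]
force: [-0.3, -1.2, 0.1]
grip_width: 0.0467
grasp_force: 0.0
```

Request:
{"fn": "drive_tool", "kwargs": {
  "rows": [0,0,0.03,0,0,0,0,0,0,0.017,0,0,0,0,0,0,0,0,0,0,0,0,0,0,0,0,0,0]
}}

```text
time_s: 12.18
tool_pos: [0.5563, -0.246, 0.244]
tool_rot: [179.9, 0.1, 96.0]
force: [-0.8, -0.1, 0.5]
grip_width: 0.0434
grasp_force: 0.0
```

```bash
python3 - <<'E'
from h import *
log();snap('side','s5.png',(200,200,360,320),5)
E
```

```text
t 12.2 [ 0.5563 -0.246   0.244 ] [1.7988e+02 8.0000e-02 9.5990e+01] w 0.0434 F [-0.8 -0.1  0.5] g 0.0
```

View pics/s5.png

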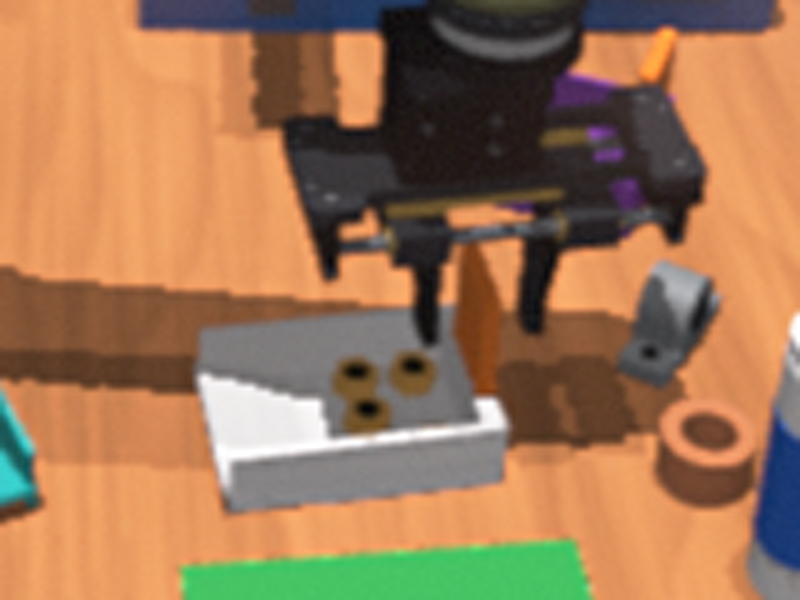

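Request:
{"fn": "drive_tool", "kwargs": {
  "rows": [0,0,0,0,0,0,-1,0,0,0,0,0,0,-1,0,0,0,0,0,0,-1,0,0,0,0,0,0,-1,0,0,0,0,0,0,-1],
  "grip_force": 55
}}

```text
time_s: 12.85
tool_pos: [0.5557, -0.2463, 0.2424]
tool_rot: [180.0, 0.0, 96.0]
force: [1.3, -0.2, -1.1]
grip_width: 0.0098
grasp_force: 55.0
```

Request:
{"fn": "drive_tool", "kwargs": {
  "rows": [0,0,-0.01,0,0,0,-1,0,0,-0.03,0,0,0,-1,0,0,-0.04,0,0,0,-1,0,0,-0.04,0,0,0,-1,0,0,-0.04,0,0,0,-1]
}}

```text
time_s: 13.48
tool_pos: [0.5551, -0.246, 0.4037]
tool_rot: [-180.0, -0.0, 96.0]
force: [0.2, -0.0, -2.5]
grip_width: 0.0094
grasp_force: 55.0
```

```bash
python3 - <<'E'
from h import *
log();print(np.round(get_obs()['qpos'],1))
# FK fit: z-y-z-y-z-y-z arm
import json
from scipy.optimize import least_squares
D=[json.loads(l) for l in open('log.jsonl')]
D.append([[75.579,18.392,-4.016,83.108,1.295,78.541,-3.26],[.171,-.627,.405],[180,0,15.2]])
def fk(q,p):
    d1,a,b,d,e1,e2=p; q=np.radians(q)
    r=R.from_rotvec([0,0,-q[0]]); x=np.array([0,0,d1])
    r=r*R.from_rotvec([0,q[1],0])*R.from_rotvec([0,0,-q[2]]); x=x+r.apply([e1,0,a])
    r=r*R.from_rotvec([0,q[3],0])*R.from_rotvec([0,0,-q[4]]); x=x+r.apply([e2,0,b])
    r=r*R.from_rotvec([0,q[5],0])*R.from_rotvec([0,0,-q[6]]); x=x+r.apply([0,0,d])
    return x,r
f=lambda p:np.concatenate([fk(q,p)[0]-x for q,x,_ in D])
s=least_squares(f,[.33,.35,.35,.1,0,0]);print(s.x.round(3),f(s.x).round(3))
for q,x,e in D: print(fk(q,s.x)[1].as_euler('xyz',degrees=True).round(1),np.round(e,1))
E
```

```text
t 13.5 [ 0.5551 -0.246   0.4037] [-1.7996e+02 -1.0000e-02  9.5970e+01] w 0.0094 F [ 0.2 -0.  -2.5] g 55.0
[ 58.7  18.7 -46.2  88.4  13.6  78.8  17.4]
[-3.209  0.536  0.506 -3.176 -0.028 -0.023] [ 0.006 -0.004 -0.003  0.004  0.     0.001  0.003  0.001  0.     0.
  0.005  0.001  0.021  0.014  0.001]
[-179.9   -0.   177.6] [-1.80e+02  1.00e-01  8.76e+01]
[ 1.799e+02 -1.000e-01  1.774e+02] [-1.799e+02 -1.000e-01  8.740e+01]
[-1.799e+02  1.000e-01 -1.740e+02] [1.799e+02 1.000e-01 9.600e+01]
[ 180.   -0. -174.] [-180.   -0.   96.]
[-180.     0.   105.2] [180.    0.   15.2]
```

```bash
cat > ik.py <<'E'
from h import *
import json
from scipy.optimize import least_squares
D=[json.loads(l) for l in open('log.jsonl')]
D.append([[75.579,18.392,-4.016,83.108,1.295,78.541,-3.26],[.171,-.627,.405],[180,0,15.2]])
LO=np.array([-163.93,-17.29,-79.2,3.27,-89.18,5.43,-154.24])+4; HI=np.array([163.93,119.83,71.16,140.29,269.18,117.66,154.24])-4
def fk(q,p):
    d1,a,b,d,e1,e2=p; q=np.radians(q)
    r=R.from_rotvec([0,0,-q[0]]); x=np.array([0,0,d1])
    r=r*R.from_rotvec([0,q[1],0])*R.from_rotvec([0,0,-q[2]]); x=x+r.apply([e1,0,a])
    r=r*R.from_rotvec([0,q[3],0])*R.from_rotvec([0,0,-q[4]]); x=x+r.apply([e2,0,b])
    r=r*R.from_rotvec([0,q[5],0])*R.from_rotvec([0,0,-q[6]]); x=x+r.apply([0,0,d])
    return x,r*R.from_euler('z',90,degrees=True)   # flange offset
def params(d=None):
    if d is None: return least_squares(lambda p:np.concatenate([fk(q,p)[0]-x for q,x,_ in D]),[.3,.5,.5,.3,0,0]).x
    f=lambda s:np.concatenate([fk(q,[s[0],s[1],s[2],d,s[3],s[4]])[0]-x for q,x,_ in D])
    s=least_squares(f,[.3,.5,.5,0,0]).x; return np.array([s[0],s[1],s[2],d,s[3],s[4]])
def ik(x,rot,p,q0):
    def f(q):
        X,r=fk(q,p); return np.concatenate([(X-x)*10,(r.inv()*rot).as_rotvec()*2,(q-q0)/3000])
    s=least_squares(f,np.clip(q0,LO+.1,HI-.1),bounds=(LO,HI)); X,r=fk(s.x,p)
    return s.x,np.linalg.norm(X-x),np.degrees((r.inv()*rot).magnitude())
E
python3 - <<'E'
from ik import *
q0=np.array(D[-2][0]); p=params(.2)
x,r=fk(q0,p); print(x,r.as_euler('xyz',degrees=True))
L=np.array([.493,.235,.14])
for d in (.1,.2,.3):
    p=params(d); print(d,p.round(3))
    for al in range(-120,151,30):
        q=q0; out=[]
        for th in (0,20,40,60,72):
            B=R.from_euler('z',al,degrees=True)*R.from_euler('y',-th,degrees=True)
            tool=B*R.from_euler('xyz',[180,0,90],degrees=True)
            G=np.array([L[0],L[1],L[2]])-B.apply([-.133,0,-.061])
            q,e,a=ik(G-tool.apply([0,0,.164]),tool,p,q); out.append((round(e*1000),round(a)))
        print(al,out,q.round(0))
E
```

```text
[ 0.55381526 -0.23978756  0.40386353] [-1.79958012e+02 -1.39790201e-02  9.59742679e+01]
0.1 [ 0.091  0.532  0.511  0.1   -0.028 -0.002]
-120 [(0, 0), (0, 0), (0, 0), (5, 3), (12, 8)] [ -71.   52.   67.   75.   17.  114. -111.]
-90 [(0, 0), (0, 0), (0, 0), (0, 0), (0, 0)] [ -60.   31.   22.   84.   45.  114. -126.]
-60 [(0, 0), (0, 0), (0, 0), (0, 0), (0, 0)] [ -20.   22.  -42.  100.   72.  112. -129.]
-30 [(0, 0), (0, 0), (0, 0), (0, 0), (0, 0)] [  -6.    6.  -51.  116.   80.   81. -119.]
0 [(0, 0), (0, 0), (0, 0), (0, 0), (0, 0)] [  -6.  -13.  -34.  129.   90.   34. -113.]
30 [(0, 0), (0, 0), (0, 0), (0, 0), (25, 8)] [-22. -13.   1. 129. -85.   9.  89.]
60 [(0, 0), (0, 0), (0, 0), (0, 0), (0, 0)] [-36.  -8.  32. 126. -85.  50. 113.]
90 [(0, 0), (0, 0), (0, 0), (0, 0), (0, 0)] [ 65.  22. -75. 112. -57.  65. 110.]
120 [(0, 0), (0, 0), (0, 0), (0, 0), (0, 0)] [ 48.  42. -75.  95. -31.  81. 102.]
150 [(0, 0), (0, 0), (0, 0), (0, 0), (0, 0)] [ 30.  50. -71.  80. -21. 106. 104.]
0.2 [ 0.191  0.532  0.511  0.2   -0.028 -0.002]
-120 [(0, 0), (0, 0), (0, 0), (10, 7), (19, 13)] [ -70.   61.  
[... 1004 characters left out ...]
6.   23.  114. -123.]
-60 [(0, 0), (0, 0), (0, 0), (0, 0), (0, 0)] [ -51.   37.  -23.   93.   58.  114. -146.]
-30 [(0, 0), (0, 0), (0, 0), (0, 0), (0, 0)] [ -37.   25.  -50.  121.   72.  104. -147.]
0 [(0, 0), (0, 0), (0, 0), (7, 3), (29, 12)] [ -76.   -3.   -4.  136.   72.   74. -127.]
30 [(0, 0), (0, 0), (11, 3), (53, 19), (67, 29)] [ 17. -13.  -0. 136. -67.  60. 100.]
60 [(0, 0), (0, 0), (0, 0), (0, 0), (8, 3)] [ 43.   3. -13. 136. -74.  78. 137.]
90 [(0, 0), (0, 0), (0, 0), (0, 0), (0, 0)] [ 75.  45. -71. 113. -33.  66. 114.]
120 [(0, 0), (0, 0), (0, 0), (0, 0), (0, 0)] [ 51.  62. -71.  85. -12.  90. 105.]
150 [(0, 0), (0, 0), (0, 0), (0, 0), (5, 3)] [ 28.  72. -75.  61.  -1. 114. 104.]
```

Request:
{"fn": "drive_tool", "kwargs": {
  "rows": [0,0,-0.035,0,0,0,-1,0,0,-0.035,0,0,-0.1,-1,0,0,0,0,0,-0.17,-1,0,0,0,0,0,-0.17,-1,0,0,0,0,0,-0.17,-1]
}}

```text
time_s: 14.1
tool_pos: [0.5552, -0.246, 0.4724]
tool_rot: [-180.0, -0.0, 131.2]
force: [-0.3, -0.3, -3.6]
grip_width: 0.0097
grasp_force: 55.0
```

Request:
{"fn": "drive_tool", "kwargs": {
  "rows": [0,0,0,0,0,-0.17,-1,0,0,0,0,0,-0.17,-1,0,0,0,0,0,-0.17,-1,0,0,0,0,0,-0.17,-1,0,0,0,0,0,-0.17,-1]
}}

```text
time_s: 14.72
tool_pos: [0.5551, -0.246, 0.4723]
tool_rot: [180.0, -0.1, 179.9]
force: [-0.5, 0.4, -3.6]
grip_width: 0.0101
grasp_force: 55.0
```

Request:
{"fn": "drive_tool", "kwargs": {
  "rows": [0,0,0,0,0,-0.17,-1,0,0,0,0,0,0,-1]
}}

```text
time_s: 14.98
tool_pos: [0.5552, -0.2462, 0.4722]
tool_rot: [179.9, -0.1, -170.7]
force: [-0.9, 0.3, -3.7]
grip_width: 0.0099
grasp_force: 55.0
```

```bash
cat >> h.py <<'E'
def pour(L,al,th):
    """TCP pose for lip tip at L, scoop yaw al, lip-down tilt th"""
    B=R.from_euler('z',al,degrees=True)*R.from_euler('y',-th,degrees=True)
    t=B*R.from_euler('xyz',[180,0,90],degrees=True)
    return np.array(L)-B.apply([-.133,0,-.061])-t.apply([0,0,.164]),t
def rows(wp,o=None):
    """per-row tool-frame deltas through TCP poses wp=[(x,rot,n)]"""
    o=o or get_obs(); x=np.array(o['tool_pos']); r=Rt(o['tool_rot'])
    for X,t,n in wp:
        rv=(r.inv()*t).as_rotvec()/n; dx=(X-x)/n
        print('n',n,'rv',rv.round(3),'first',r.inv().apply(dx).round(4),'last',(r*R.from_rotvec(rv*(n-1))).inv().apply(dx).round(4),'to',X.round(3)); x,r=X,t
E
python3 - <<'E'
from h import *
o=log();print(np.round(o['qpos'],1))
L=[.49,.235,.22]
X0,t0=pour(L,100,0);X1,t1=pour(L,100,35)
X1b,_=pour([.49,.235,.14],100,35)
rows([(X1+[0,0,.0],t0,12),(X1,t1,4),(X1b,t1,2)])
E
```

```text
t 15.0 [ 0.5552 -0.2462  0.4722] [ 1.7995e+02 -5.0000e-02 -1.7075e+02] w 0.0099 F [-0.9  0.3 -3.7] g 55.0
[ 68.9  22.  -62.4  81.9  19.4  87.7 106.7]
n 12 rv [ 0.    -0.    -0.001] first [-0.0011  0.0388 -0.0007] last [-0.0016  0.0388 -0.0007] to [0.493 0.215 0.481]
n 4 rv [-0.153  0.     0.   ] first [0. 0. 0.] last [0. 0. 0.] to [0.493 0.215 0.481]
n 2 rv [0. 0. 0.] first [-0.     -0.0229  0.0328] last [-0.     -0.0229  0.0328] to [0.493 0.215 0.401]
```

Request:
{"fn": "drive_tool", "kwargs": {
  "rows": [-0.002,0.04,-0.001,0,0,0,-1,-0.002,0.055,-0.001,0,0,0,-1,-0.002,0.055,-0.001,0,0,0,-1,-0.002,0.055,-0.001,0,0,0,-1,-0.002,0.055,-0.001,0,0,0,-1]
}}

```text
time_s: 15.6
tool_pos: [0.5224, 0.014, 0.4775]
tool_rot: [-179.9, -0.0, -170.9]
force: [-0.0, -1.3, -3.2]
grip_width: 0.0095
grasp_force: 55.0
```

Request:
{"fn": "drive_tool", "kwargs": {
  "rows": [-0.002,0.055,-0.001,0,0,0,-1,-0.002,0.055,-0.001,0,0,0,-1,-0.002,0.05,-0.001,0,0,0,-1,-0.001,0.046,0,0,0,0,-1,0,0,0,0,0,0,-1]
}}

```text
time_s: 16.23
tool_pos: [0.4937, 0.2219, 0.4808]
tool_rot: [179.9, -0.0, -170.3]
force: [0.3, -0.9, -4.0]
grip_width: 0.0099
grasp_force: 55.0
```

Request:
{"fn": "drive_tool", "kwargs": {
  "rows": [0,0,0,-0.12,0,0,-1,0,0,0,-0.12,0,0,-1,0,0,0,-0.12,0,0,-1,0,0,0,-0.12,0,0,-1,0,0,0,-0.13,0,0,-1]
}}

```text
time_s: 16.85
tool_pos: [0.4967, 0.2153, 0.4801]
tool_rot: [145.0, -0.1, -170.9]
force: [-0.4, -0.4, -3.4]
grip_width: 0.0097
grasp_force: 55.0
```

```bash
python3 - <<'E'
from h import *
o=log();print(np.round(o['qpos'],1))
wp=[(*pour([.49,.235,.14],100,35),2)]
for th in (45,55,65,74): wp.append((*pour([.49,.235,.14],100,th),1))
rows(wp); snap('scene','sc6.png',(220,60,460,240),3.3)
E
```

```text
t 16.9 [0.4967 0.2153 0.4801] [ 1.4500e+02 -7.0000e-02 -1.7086e+02] w 0.0097 F [-0.4 -0.4 -3.4] g 55.0
[ 54.   12.6 -77.1  95.2 -22.5  74.7  81.8]
n 2 rv [ 0.     0.004 -0.006] first [ 0.0015 -0.0226  0.0327] last [ 0.0016 -0.0226  0.0327] to [0.493 0.215 0.401]
n 1 rv [-0.175  0.     0.   ] first [ 0.     -0.0411 -0.0197] last [ 0.     -0.0411 -0.0197] to [0.501 0.171 0.393]
n 1 rv [-0.175  0.     0.   ] first [-0.     -0.0411 -0.0197] last [-0.     -0.0411 -0.0197] to [0.509 0.129 0.378]
n 1 rv [-0.175  0.     0.   ] first [-0.     -0.0411 -0.0197] last [-0.     -0.0411 -0.0197] to [0.516 0.09  0.356]
n 1 rv [-0.157  0.    -0.   ] first [ 0.     -0.0368 -0.018 ] last [ 0.     -0.0368 -0.018 ] to [0.521 0.058 0.33 ]
```

View pics/sc6.png

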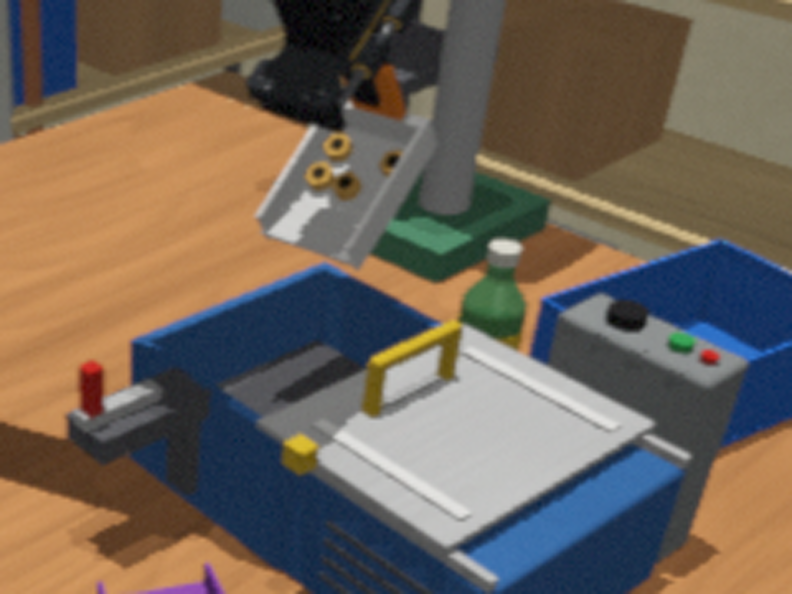

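Request:
{"fn": "drive_tool", "kwargs": {
  "rows": [0.001,-0.0226,0.0327,0,0,0,-1,0.001,-0.0226,0.0327,0,0,0,-1,0,0,0,0,0,0,-1]
}}

```text
time_s: 17.27
tool_pos: [0.4935, 0.215, 0.3982]
tool_rot: [145.2, -0.4, -170.7]
force: [-0.7, 0.2, -2.5]
grip_width: 0.0093
grasp_force: 55.0
```

```bash
python3 - <<'E'
from h import *
o=log();print(np.round(o['qpos'],1))
v=V('sc6.png',(220,60),3.3); print(v.at(308,241,.22), v.at(262,220,.22),v.at(355,262,.22))
E
```

```text
t 17.3 [0.4935 0.215  0.3982] [ 145.23   -0.37 -170.7 ] w 0.0093 F [-0.7  0.2 -2.5] g 55.0
[ 50.4  16.7 -74.6 102.3 -19.5  66.3  83.7]
[0.48700917 0.2442667  0.22      ] [0.43297331 0.24379707 0.22      ] [0.53853886 0.24534203 0.22      ]
```

Request:
{"fn": "drive_tool", "kwargs": {
  "rows": [0,-0.041,-0.02,-0.175,0,0,-1,0,-0.041,-0.02,-0.175,0,0,-1]
}}

```text
time_s: 17.52
tool_pos: [0.5102, 0.1287, 0.3818]
tool_rot: [124.9, 0.3, -170.7]
force: [1.0, -1.5, -3.5]
grip_width: 0.0096
grasp_force: 55.0
```

Request:
{"fn": "drive_tool", "kwargs": {
  "rows": [0,-0.02,-0.01,-0.088,0,0,-1,0,-0.02,-0.01,-0.088,0,0,-1,0,0,0,0,0,0,-1]
}}

```text
time_s: 17.9
tool_pos: [0.5169, 0.0885, 0.3562]
tool_rot: [114.9, -0.0, -171.0]
force: [0.2, 0.3, -0.7]
grip_width: 0.0096
grasp_force: 55.0
```

```bash
python3 - <<'E'
from h import *
o=log();print(np.round(o['qpos'],1))
rows([(*pour([.49,.235,.145],100,74),1)])
E
```

```text
t 17.9 [0.5169 0.0885 0.3562] [ 1.1491e+02 -3.0000e-02 -1.7099e+02] w 0.0096 F [ 0.2  0.3 -0.7] g 55.0
[ 64.1  34.4 -73.6 105.9 -34.6  69.9 106. ]
n 1 rv [-0.156  0.016 -0.006] first [ 0.0005 -0.0323 -0.0189] last [ 0.0005 -0.0323 -0.0189] to [0.521 0.058 0.335]
```

Tilted to 65°; go on to 74°, wait, shake a little.

Request:
{"fn": "drive_tool", "kwargs": {
  "rows": [0,-0.017,-0.01,-0.08,0,0,-1,0,-0.017,-0.009,-0.08,0,0,-1,0,0,0,0,0,0,-1,0,0,0,0,0,0,-1,0,0,0,0,0,0,-1]
}}

```text
time_s: 18.52
tool_pos: [0.5199, 0.0627, 0.3333]
tool_rot: [105.9, 0.1, -170.5]
force: [-0.1, -0.4, -1.9]
grip_width: 0.0098
grasp_force: 55.0
```

```bash
python3 - <<'E'
from h import *
o=log();print(np.round(o['qpos'],1)); snap('scene','sc7.png',(220,60,460,240),3.3)
from ik import params
print(params().round(3))
E
```

```text
t 18.5 [0.5199 0.0627 0.3333] [ 1.0590e+02  1.0000e-01 -1.7054e+02] w 0.0098 F [-0.1 -0.4 -1.9] g 55.0
[ 65.1  41.7 -72.3 106.3 -36.4  71.6 110.5]
[ 0.204  0.522  0.52   0.208 -0.033 -0.007]
```

View pics/sc7.png

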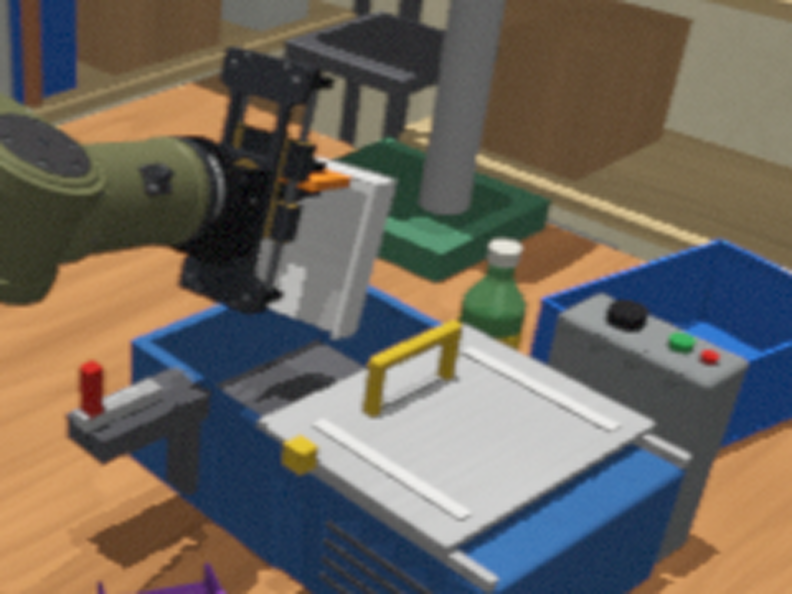

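Request:
{"fn": "drive_tool", "kwargs": {
  "rows": [0,0.048,-0.014,0,0,0,-1,0,0.048,-0.014,0,0,0,-1,0,0.048,-0.014,0,0,0,-1,0,0,0,0.16,0,0,-1,0,0,0,0.16,0,0,-1]
}}

```text
time_s: 19.2
tool_pos: [0.5198, 0.0611, 0.4826]
tool_rot: [124.5, 0.0, -170.6]
force: [0.2, 0.3, -3.3]
grip_width: 0.0092
grasp_force: 55.0
```

Request:
{"fn": "drive_tool", "kwargs": {
  "rows": [0,0,0,0.162,0,0,-1,0,0,0,0.162,0,0,-1,0,0,0,0.162,0,0,-1,0,0,0,0.162,0,0,-1,0,0,0,0.162,0,0,-1]
}}

```text
time_s: 19.82
tool_pos: [0.5195, 0.0618, 0.4825]
tool_rot: [170.8, 0.0, -170.6]
force: [0.4, 0.7, -2.9]
grip_width: 0.0094
grasp_force: 55.0
```

Request:
{"fn": "drive_tool", "kwargs": {
  "rows": [0,0,0,0.163,0,0,-1,0,0,0,0,0,0,-1]
}}

```text
time_s: 20.08
tool_pos: [0.5192, 0.0636, 0.4825]
tool_rot: [179.8, 0.0, -170.4]
force: [0.5, 0.9, -2.0]
grip_width: 0.0093
grasp_force: 55.0
```

```bash
python3 - <<'E'
from h import *
o=log();print(np.round(o['qpos'],1)); go(.56,-.4085,.40,190)
E
```

```text
t 20.1 [0.5192 0.0636 0.4825] [ 1.7980e+02  2.0000e-02 -1.7036e+02] w 0.0093 F [ 0.5  0.9 -2. ] g 55.0
[ 53.5   7.1 -67.8  92.2   6.4  85.1  85. ]
rot [ 0.004  0.    -0.006] rows 1 [ 0.004  0.    -0.006] | shift [ 0.0418 -0.472   0.0825] rows 9 [ 0.0046 -0.0524  0.0092]
```

Request:
{"fn": "drive_tool", "kwargs": {
  "rows": [0.0046,-0.0524,0,0,0,0,-1,0.0046,-0.0524,0,0,0,0,-1,0.0046,-0.0524,0,0,0,0,-1,0.0046,-0.0524,0,0,0,0,-1,0.0046,-0.0524,0,0,0,0,-1]
}}

```text
time_s: 20.7
tool_pos: [0.5398, -0.2038, 0.481]
tool_rot: [179.6, 0.1, -170.7]
force: [0.3, -1.0, -2.7]
grip_width: 0.0096
grasp_force: 55.0
```

Request:
{"fn": "drive_tool", "kwargs": {
  "rows": [0.0046,-0.0524,0,0,0,0,-1,0.0046,-0.0524,0,0,0,0,-1,0.0046,-0.0524,0,0,0,0,-1,0.005,-0.0524,0,0,0,0,-1,0,0,0,0,0,0.171,-1]
}}

```text
time_s: 21.32
tool_pos: [0.5535, -0.4189, 0.4773]
tool_rot: [179.5, -0.1, 178.8]
force: [-0.7, 0.2, -1.7]
grip_width: 0.0094
grasp_force: 55.0
```

Request:
{"fn": "drive_tool", "kwargs": {
  "rows": [0,0,0.01,0,0,0.171,-1,0,0,0.01,0,0,0.171,-1,0,0,0.01,0,0,0.171,-1,0,0,0.01,0,0,0.171,-1,0,0,0.01,0,0,0.171,-1]
}}

```text
time_s: 21.95
tool_pos: [0.5553, -0.412, 0.4295]
tool_rot: [179.7, -0.3, 130.2]
force: [-0.3, 1.1, -1.8]
grip_width: 0.0095
grasp_force: 55.0
```

Request:
{"fn": "drive_tool", "kwargs": {
  "rows": [0,0,0.01,0,0,0.171,-1,0,0,0.01,0,0,0.171,-1,0,0,0.01,0,0,0.171,-1,0,0,0.01,0,0,0.171,-1,0,0,0,0,0,0,-1]
}}

```text
time_s: 22.58
tool_pos: [0.5552, -0.4117, 0.389]
tool_rot: [-179.9, -0.4, 91.4]
force: [-0.4, 0.1, -2.0]
grip_width: 0.0097
grasp_force: 55.0
```

```bash
python3 - <<'E'
from h import *
o=log();go(.56,-.4085,.26,91.5); snap('side','s8.png'); snap('scene','sc8.png')
# mat colour blob in side view -> world corners check
for n in('s8.png','sc8.png'):
    v=V(n,sc=1); h=cv2.cvtColor(v.im,cv2.COLOR_BGR2HSV); m=cv2.inRange(h,(50,120,80),(75,255,255))
    k,l,s,c=cv2.connectedComponentsWithStats(m); i=[j for j in range(1,k) if s[j,4]>300]
    print(n,[(s[j].tolist(),c[j].round(0).tolist(),v.at(*c[j],.003).round(3)[:2].tolist()) for j in i])
E
```

```text
t 22.6 [ 0.5552 -0.4117  0.389 ] [-179.93   -0.43   91.44] w 0.0097 F [-0.4  0.1 -2. ] g 55.0
rot [-0.001 -0.007 -0.001] rows 1 [-0.001 -0.007 -0.001] | shift [0.0031 0.0049 0.129 ] rows 3 [0.001  0.0016 0.043 ]
s8.png [([236, 308, 94, 59, 2707], [279.0, 340.0], [0.498, -0.425])]
sc8.png [([66, 273, 90, 85, 2529], [109.0, 316.0], [0.514, -0.425])]
```

Request:
{"fn": "drive_tool", "kwargs": {
  "rows": [0.0015,0.0025,0.04,0,0,0,-1,0.0015,0.0025,0.045,0,0,0,-1,0,0,0.044,0,0,0,-1,0,0,0.006,0,0,0,-1,0,0,0,0,0,0,-1]
}}

```text
time_s: 23.3
tool_pos: [0.5609, -0.4086, 0.2569]
tool_rot: [179.9, -0.2, 91.4]
force: [1.2, 0.1, -0.7]
grip_width: 0.0094
grasp_force: 55.0
```

```bash
python3 - <<'E'
from h import *
o=log();go(.56,-.4085,.246,91.5)
E
```

```text
t 23.3 [ 0.5609 -0.4086  0.2569] [ 1.7993e+02 -1.6000e-01  9.1410e+01] w 0.0094 F [ 1.2  0.1 -0.7] g 55.0
rot [ 0.001 -0.003 -0.002] rows 1 [ 0.001 -0.003 -0.002] | shift [ 0.0001 -0.0009  0.0109] rows 1 [ 0.0001 -0.0009  0.0109]
```

Request:
{"fn": "drive_tool", "kwargs": {
  "rows": [0,0,0.003,0,0,0,-1,0,0,0,0,0,0,-1]
}}

```text
time_s: 23.55
tool_pos: [0.5609, -0.4085, 0.2542]
tool_rot: [179.9, -0.1, 91.4]
force: [0.3, -0.2, -1.9]
grip_width: 0.0097
grasp_force: 55.0
```

Request:
{"fn": "drive_tool", "kwargs": {
  "rows": [0,0,0.003,0,0,0,-1,0,0,0,0,0,0,-1]
}}

```text
time_s: 23.8
tool_pos: [0.5604, -0.4082, 0.2495]
tool_rot: [-180.0, -0.2, 91.4]
force: [0.1, 0.0, -2.7]
grip_width: 0.0095
grasp_force: 55.0
```

Request:
{"fn": "drive_tool", "kwargs": {
  "rows": [0,0,0.003,0,0,0,-1,0,0,0,0,0,0,-1]
}}

```text
time_s: 24.05
tool_pos: [0.5603, -0.4081, 0.2461]
tool_rot: [-179.9, -0.2, 91.4]
force: [-0.0, 0.6, -1.6]
grip_width: 0.0094
grasp_force: 55.0
```

Request:
{"fn": "drive_tool", "kwargs": {
  "rows": [0,0,0.0015,0,0,0,-1,0,0,0,0,0,0,-1]
}}

```text
time_s: 24.3
tool_pos: [0.5605, -0.4081, 0.2455]
tool_rot: [-180.0, -0.2, 91.4]
force: [-1.1, 0.4, 1.4]
grip_width: 0.0095
grasp_force: 55.0
```

Request:
{"fn": "drive_tool", "kwargs": {
  "rows": [0,0,0.0015,0,0,0,-1,0,0,0,0,0,0,-1]
}}

```text
time_s: 24.55
tool_pos: [0.5607, -0.408, 0.2455]
tool_rot: [-180.0, -0.1, 91.4]
force: [-2.8, 1.9, 7.4]
grip_width: 0.0095
grasp_force: 55.0
```

Request:
{"fn": "drive_tool", "kwargs": {
  "rows": [0,0,-0.0015,0,0,0,-1,0,0,0,0,0,0,-0.4,0,0,0,0,0,0,-0.2,0,0,0,0,0,0,-0.2,0,0,-0.03,0,0,0,-0.2]
}}

```text
time_s: 25.18
tool_pos: [0.5593, -0.408, 0.2723]
tool_rot: [-179.7, -0.4, 91.4]
force: [-0.1, -0.1, -0.6]
grip_width: 0.0334
grasp_force: 0.0
```

Request:
{"fn": "drive_tool", "kwargs": {
  "rows": [0,0,-0.06,0,0,0,0,0,0,-0.06,0,0,0,1,0,0,-0.03,0,0,0,1,0,0,0,0,0,0,1]
}}

```text
time_s: 25.68
tool_pos: [0.5612, -0.4086, 0.4286]
tool_rot: [179.7, 0.0, 91.4]
force: [0.4, -0.5, -0.6]
grip_width: 0.0654
grasp_force: 0.0
```

```bash
python3 - <<'E'
from h import *
o=log();go(.62,-.28,.42,57)
E
```

```text
t 25.7 [ 0.5612 -0.4086  0.4286] [1.7974e+02 4.0000e-02 9.1380e+01] w 0.0654 F [ 0.4 -0.5 -0.6] g 0.0
rot [ 0.005 -0.001  0.6  ] rows 4 [ 0.001 -0.     0.15 ] | shift [ 0.1399 -0.0207  0.0086] rows 3 [ 0.0466 -0.0069  0.0029]
```

Request:
{"fn": "drive_tool", "kwargs": {
  "rows": [0,0,0,0,0,0.15,1,0,0,0,0,0,0.15,1,0,0,0,0,0,0.15,1,0,0,0,0,0,0.15,1,0.047,-0.007,0.003,0,0,0,1]
}}

```text
time_s: 26.3
tool_pos: [0.5778, -0.3702, 0.4195]
tool_rot: [-179.7, 0.1, 56.4]
force: [0.7, -0.1, 0.2]
grip_width: 0.0867
grasp_force: 0.0
```

Request:
{"fn": "drive_tool", "kwargs": {
  "rows": [0.047,-0.007,0.003,0,0,0,1,0.046,-0.007,0.003,0,0,0,1,0,0,0,0,0,0,1,0,0,0,0,0,0,1]
}}

```text
time_s: 26.8
tool_pos: [0.6189, -0.2803, 0.4148]
tool_rot: [-179.8, -0.0, 57.0]
force: [-0.4, -1.0, -0.6]
grip_width: 0.0867
grasp_force: 0.0
```

```bash
python3 - <<'E'
from h import *
o=log(); snap('wrist','w9.png'); v=V('w9.png'); print(v.px([.6715,-.191,.012]),v.px([.502,-.409,.0]))
E
```

```text
t 26.8 [ 0.6189 -0.2803  0.4148] [-1.7977e+02 -5.0000e-02  5.7000e+01] w 0.0867 F [-0.4 -1.  -0.6] g 0.0
[398.41254951 135.15626357] [375.99489529 425.7594426 ]
```

View pics/w9.png

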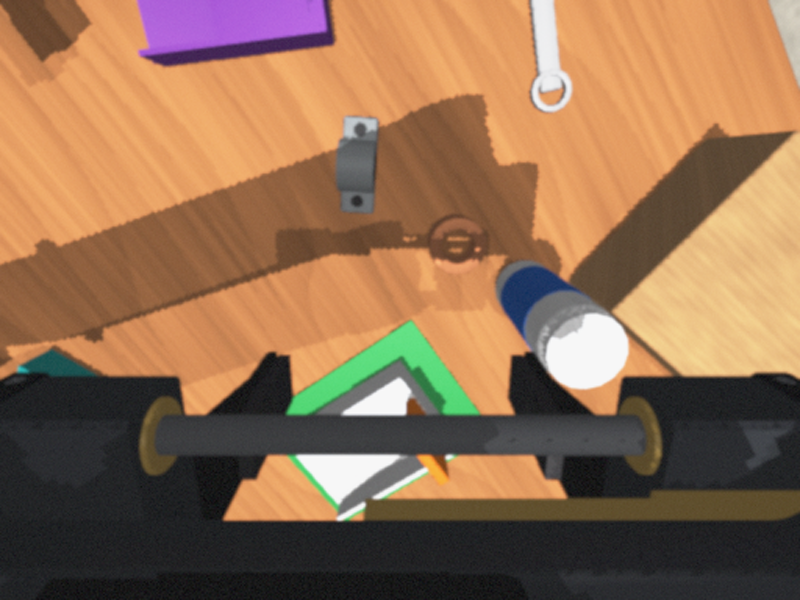

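```bash
python3 - <<'E'
from h import *
v=V('w9.png'); a=v.at(360,129,.012);b=v.at(357,201,.012); c=v.at(361,118,.012);d=v.at(357.5,211,.012)
for p,q in((a,b),(c,d)): print(((p+q)/2).round(4),np.linalg.norm(p-q).round(4),np.degrees(np.arctan2(*(p-q)[1::-1])))
m=(a+b)/2; go(m[0],m[1],.195,54.5)
E
```

```text
[ 0.6311 -0.1929  0.012 ] 0.0566 52.86901707986163
[ 0.6316 -0.1932  0.012 ] 0.0731 53.13715939883822
rot [-0.004 -0.001  0.042] rows 1 [-0.004 -0.001  0.042] | shift [ 0.0794 -0.0411  0.2201] rows 4 [ 0.0198 -0.0103  0.055 ]
```

```bash
python3 - <<'E'
from h import *
go(.6313,-.193,.196,53)
E
```

```text
rot [-0.004 -0.001  0.068] rows 1 [-0.004 -0.001  0.068] | shift [ 0.0783 -0.043   0.2191] rows 4 [ 0.0196 -0.0107  0.0548]
```

Request:
{"fn": "drive_tool", "kwargs": {
  "rows": [0,0,0,-0.004,0,0.068,0.4,0.039,-0.0215,0.02,0,0,0,0.4,0.039,-0.0215,0.04,0,0,0,0.4,0,0,0.055,0,0,0,0.4,0,0,0.045,0,0,0,0.4]
}}

```text
time_s: 27.48
tool_pos: [0.6311, -0.1929, 0.2541]
tool_rot: [179.9, -0.0, 53.0]
force: [0.5, 0.1, -0.7]
grip_width: 0.0613
grasp_force: 0.0
```

Request:
{"fn": "drive_tool", "kwargs": {
  "rows": [0,0,0.03,0,0,0,0.4,0,0,0.029,0,0,0,0.4,0,0,0,0,0,0,0.4]
}}

```text
time_s: 27.85
tool_pos: [0.6303, -0.1933, 0.1943]
tool_rot: [-179.8, 0.0, 53.0]
force: [0.5, 0.7, -0.1]
grip_width: 0.0612
grasp_force: 0.0
```

Request:
{"fn": "drive_tool", "kwargs": {
  "rows": [0,0,0,0,0,0,-1,0,0,0,0,0,0,-1,0,0,0,0,0,0,-1,0,0,0,0,0,0,-1],
  "grip_force": 40
}}

```text
time_s: 28.35
tool_pos: [0.6324, -0.1916, 0.1982]
tool_rot: [179.8, -0.1, 53.1]
force: [3.0, -2.3, 0.7]
grip_width: 0.029
grasp_force: 1.9
```

```bash
python3 - <<'E'
from h import *
st()
E
```

```text
t 28.4 [ 0.6324 -0.1916  0.1982] [ 1.7982e+02 -1.3000e-01  5.3110e+01] w 0.029 F [ 3.  -2.3  0.7] g 1.9
```

Request:
{"fn": "drive_tool", "kwargs": {
  "rows": [0,0,0,0,0,0,-1,0,0,0,0,0,0,-1,0,0,-0.02,0,0,0,-1,0,0,-0.05,0,0,0,-1,0,0,-0.06,0,0,0,-1]
}}

```text
time_s: 28.98
tool_pos: [0.631, -0.1914, 0.3277]
tool_rot: [-179.9, -0.1, 53.1]
force: [1.0, -0.8, -2.6]
grip_width: 0.0277
grasp_force: 40.0
```

Request:
{"fn": "drive_tool", "kwargs": {
  "rows": [0,0,-0.06,0,0,0,-1,0,0,-0.06,0,0,-0.15,-1,0,0,0,0,0,-0.15,-1,0,0,0,0,0,-0.15,-1,0,0,0,0,0,-0.15,-1]
}}

```text
time_s: 29.6
tool_pos: [0.631, -0.1913, 0.4478]
tool_rot: [179.9, -0.0, 87.8]
force: [-0.4, 0.3, -3.1]
grip_width: 0.0279
grasp_force: 40.0
```

```bash
python3 - <<'E'
from h import *
o=log(); print(np.round(o['qpos'],1)); go(.493,.235,.44,87.3)
E
```

```text
t 29.6 [ 0.631  -0.1913  0.4478] [ 1.799e+02 -5.000e-02  8.779e+01] w 0.0279 F [-0.4  0.3 -3.1] g 40.0
[ 42.4  22.7 -38.1  76.8  13.8  85.    3.1]
rot [ 0.002 -0.001  0.009] rows 1 [ 0.002 -0.001  0.009] | shift [ 0.4194 -0.158   0.0078] rows 8 [ 0.0524 -0.0197  0.001 ]
```

Request:
{"fn": "drive_tool", "kwargs": {
  "rows": [0.0524,-0.0197,0,0,0,0,-1,0.0524,-0.0197,0,0,0,0,-1,0.0524,-0.0197,0,0,0,0,-1,0.0524,-0.0197,0,0,0,0,-1,0.0524,-0.0197,0,0,0,0,-1]
}}

```text
time_s: 30.22
tool_pos: [0.5432, 0.0764, 0.4477]
tool_rot: [179.9, 0.0, 87.5]
force: [0.4, 0.2, -2.8]
grip_width: 0.0281
grasp_force: 40.0
```

Request:
{"fn": "drive_tool", "kwargs": {
  "rows": [0.0524,-0.0197,0,0,0,0,-1,0.0524,-0.0197,0,0,0,0,-1,0.0524,-0.0197,0,0,0,0,-1,0,0,0,0,0,0,-1,0,0,0,0,0,0,-1]
}}

```text
time_s: 30.85
tool_pos: [0.4922, 0.2339, 0.4474]
tool_rot: [179.8, 0.0, 87.5]
force: [-0.1, -1.0, -3.8]
grip_width: 0.0274
grasp_force: 40.0
```

```bash
python3 - <<'E'
from h import *
o=log(); go(.493,.237,.271,87.3)
E
```

```text
t 30.9 [0.4922 0.2339 0.4474] [1.7984e+02 4.0000e-02 8.7530e+01] w 0.0274 F [-0.1 -1.  -3.8] g 40.0
rot [0.003 0.001 0.004] rows 1 [0.003 0.001 0.004] | shift [0.0031 0.0007 0.1764] rows 3 [0.001  0.0002 0.0588]
```

Request:
{"fn": "drive_tool", "kwargs": {
  "rows": [0.003,0.001,0.05,0,0,0,-1,0,0,0.06,0,0,0,-1,0,0,0.045,0,0,0,-1,0,0,0.027,0,0,0,-1,0,0,0,0,0,0,-1]
}}

```text
time_s: 31.48
tool_pos: [0.494, 0.2346, 0.2631]
tool_rot: [-179.9, 0.1, 87.3]
force: [-0.6, -0.3, -2.2]
grip_width: 0.0277
grasp_force: 40.0
```

Request:
{"fn": "drive_tool", "kwargs": {
  "rows": [0,0,0,0,0,0,-0.1,0,0,0,0,0,0,-0.1,0,0,0,0,0,0,-0.1,0,0,-0.03,0,0,0,-0.1,0,0,-0.06,0,0,0,-0.1]
}}

```text
time_s: 32.1
tool_pos: [0.4933, 0.2363, 0.355]
tool_rot: [-179.9, 0.0, 87.5]
force: [1.8, 0.7, 0.0]
grip_width: 0.0391
grasp_force: 0.0
```

Request:
{"fn": "drive_tool", "kwargs": {
  "rows": [-0.03,0,-0.06,0,0,0,-0.1,-0.045,0,-0.05,0,0,0,-0.1,-0.045,0,0,0,0,0,-0.1,0,0,0,0,0,0,-0.1]
}}

```text
time_s: 32.6
tool_pos: [0.489, 0.1185, 0.4588]
tool_rot: [179.7, 0.1, 87.1]
force: [0.8, 0.1, 0.9]
grip_width: 0.039
grasp_force: 0.0
```

```bash
python3 - <<'E'
from h import *
o=log(); snap('wrist','w10.png')
E
```

```text
t 32.6 [0.489  0.1185 0.4588] [1.7969e+02 1.2000e-01 8.7050e+01] w 0.039 F [0.8 0.1 0.9] g 0.0
```

View pics/w10.png

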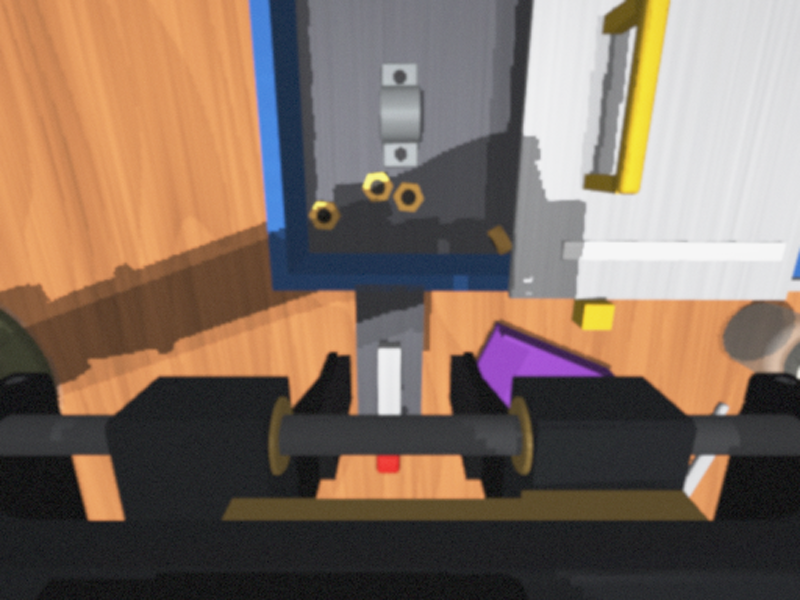

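```bash
python3 - <<'E'
from h import *
v=V('w10.png'); print('bar near end expect ~(.623,.18):',v.at(628,190,.189)); go(.6235,.2295,.3475,87.3)
E
```

```text
bar near end expect ~(.623,.18): [0.6162349  0.17954394 0.189     ]
rot [ 0.004  0.    -0.001] rows 1 [ 0.004  0.    -0.001] | shift [0.1148 0.1296 0.1109] rows 4 [0.0287 0.0324 0.0277]
```

Request:
{"fn": "drive_tool", "kwargs": {
  "rows": [0.038,0.042,0,0,0,0,-0.1,0.038,0.042,0,0,0,0,-0.1,0.039,0.043,0.01,0,0,0,-0.1,0,0,0.05,0,0,0,-0.1,0,0,0.051,0,0,0,-0.1]
}}

```text
time_s: 33.28
tool_pos: [0.6206, 0.235, 0.3454]
tool_rot: [179.9, -0.2, 87.7]
force: [0.5, 0.0, 0.4]
grip_width: 0.039
grasp_force: 0.0
```

Request:
{"fn": "drive_tool", "kwargs": {
  "rows": [0,0,0,0,0,0,-0.1,0,0,0,0,0,0,-1,0,0,0,0,0,0,-1,0,0,0,0,0,0,-1,0,0,0,0,0,0,-1],
  "grip_force": 30
}}

```text
time_s: 33.9
tool_pos: [0.6213, 0.2318, 0.3488]
tool_rot: [179.7, -0.1, 87.4]
force: [0.3, -0.4, 3.7]
grip_width: 0.0115
grasp_force: 30.0
```

```bash
python3 - <<'E'
from h import *
o=log(); go(.4575,.238,.348,87.3)
E
```

```text
t 33.9 [0.6213 0.2318 0.3488] [ 1.7968e+02 -9.0000e-02  8.7430e+01] w 0.0115 F [ 0.3 -0.4  3.7] g 30.0
rot [ 0.006 -0.002  0.002] rows 1 [ 0.006 -0.002  0.002] | shift [-0.0015 -0.1639  0.0008] rows 3 [-0.0005 -0.0546  0.0003]
```

Request:
{"fn": "drive_tool", "kwargs": {
  "rows": [0,-0.02,0,0,0,0,-1,0,-0.035,0,0,0,0,-1,0,-0.035,0,0,0,0,-1,0,-0.035,0,0,0,0,-1,0,-0.025,0,0,0,0,-1]
}}

```text
time_s: 34.52
tool_pos: [0.4708, 0.24, 0.3487]
tool_rot: [179.5, -0.3, 87.5]
force: [3.6, 4.5, 8.2]
grip_width: 0.0117
grasp_force: 30.0
```

Request:
{"fn": "drive_tool", "kwargs": {
  "rows": [0,-0.012,0,0,0,0,-1,0,-0.005,0,0,0,0,-1,0,0,0,0,0,0,-1]
}}

```text
time_s: 34.9
tool_pos: [0.456, 0.2405, 0.3487]
tool_rot: [179.3, -0.4, 87.5]
force: [8.8, 5.6, 0.6]
grip_width: 0.0114
grasp_force: 30.0
```

```bash
python3 - <<'E'
from h import *
st()
E
```

```text
t 34.9 [0.456  0.2405 0.3487] [179.3   -0.38  87.46] w 0.0114 F [8.8 5.6 0.6] g 30.0
```

Request:
{"fn": "drive_tool", "kwargs": {
  "rows": [0,-0.003,0,0,0,0,-1,0,0,0,0,0,0,-1]
}}

```text
time_s: 35.15
tool_pos: [0.455, 0.2401, 0.3488]
tool_rot: [179.0, -0.5, 87.4]
force: [17.3, 7.8, -6.0]
grip_width: 0.0116
grasp_force: 30.1
```

Request:
{"fn": "drive_tool", "kwargs": {
  "rows": [0,0,0,0,0,0,-0.1,0,0,0,0,0,0,-0.1,0,0,-0.05,0,0,0,-0.1,0,0,-0.05,0,0,0,-0.1,0,0,0,0,0,0,-0.1]
}}

```text
time_s: 35.78
tool_pos: [0.451, 0.2399, 0.4499]
tool_rot: [179.6, -0.1, 87.5]
force: [-0.7, -0.7, -0.9]
grip_width: 0.0386
grasp_force: 0.0
```

```bash
python3 - <<'E'
from h import *
o=log(); go(.4755,.0097,.44,87.3); go(.4755,.0097,.3366,87.3)
E
```

```text
t 35.8 [0.451  0.2399 0.4499] [ 1.7955e+02 -9.0000e-02  8.7470e+01] w 0.0386 F [-0.7 -0.7 -0.9] g 0.0
rot [ 0.008 -0.002  0.003] rows 1 [ 0.008 -0.002  0.003] | shift [-0.2288  0.0353  0.0099] rows 4 [-0.0572  0.0088  0.0025]
rot [ 0.008 -0.002  0.003] rows 1 [ 0.008 -0.002  0.003] | shift [-0.2288  0.0353  0.1133] rows 5 [-0.0458  0.0071  0.0227]
```

Request:
{"fn": "drive_tool", "kwargs": {
  "rows": [-0.057,0.009,0,0.008,0,0,-0.1,-0.057,0.009,0,0,0,0,-0.1,-0.057,0.009,0,0,0,0,-0.1,-0.058,0.0085,0,0,0,0,-0.1,0,0,0,0,0,0,-0.1]
}}

```text
time_s: 36.4
tool_pos: [0.4756, 0.0029, 0.4445]
tool_rot: [-179.5, 0.0, 86.9]
force: [0.0, 0.4, -0.5]
grip_width: 0.039
grasp_force: 0.0
```

Request:
{"fn": "drive_tool", "kwargs": {
  "rows": [0,0,0.05,0,0,0,-0.1,0,0,0.04,0,0,0,-0.1,0,0,0.023,0,0,0,-0.1,0,0,0,0,0,0,-0.1]
}}

```text
time_s: 36.9
tool_pos: [0.4741, 0.0097, 0.331]
tool_rot: [-179.4, -0.1, 87.6]
force: [0.7, 1.1, -0.5]
grip_width: 0.0394
grasp_force: 0.0
```

Request:
{"fn": "drive_tool", "kwargs": {
  "rows": [0,0,0,0,0,0,-1,0,0,0,0,0,0,-1,0,0,0,0,0,0,-1,0,0,0,0,0,0,-1],
  "grip_force": 30
}}

```text
time_s: 37.4
tool_pos: [0.4766, 0.0089, 0.3343]
tool_rot: [-180.0, -0.1, 87.4]
force: [5.3, 0.3, -1.7]
grip_width: 0.0159
grasp_force: 30.0
```

```bash
python3 - <<'E'
from h import *
st()
E
```

```text
t 37.4 [0.4766 0.0089 0.3343] [-1.7998e+02 -6.0000e-02  8.7440e+01] w 0.0159 F [ 5.3  0.3 -1.7] g 30.0
```

Push home: about 35 mm plus a little.

Request:
{"fn": "drive_tool", "kwargs": {
  "rows": [0.01,0,0,0,0,0,-1,0.01,0,0,0,0,0,-1,0.01,0,0,0,0,0,-1,0.007,0,0,0,0,0,-1,0,0,0,0,0,0,-1]
}}

```text
time_s: 38.02
tool_pos: [0.4786, 0.0444, 0.3343]
tool_rot: [180.0, 0.1, 87.4]
force: [5.8, -3.3, -1.3]
grip_width: 0.0156
grasp_force: 30.0
```

Request:
{"fn": "drive_tool", "kwargs": {
  "rows": [0.003,0,0,0,0,0,-1,0,0,0,0,0,0,-1]
}}

```text
time_s: 38.28
tool_pos: [0.4787, 0.0451, 0.3343]
tool_rot: [-180.0, 0.3, 87.3]
force: [5.5, -9.3, -0.6]
grip_width: 0.0155
grasp_force: 30.0
```

```bash
python3 - <<'E'
from h import *
st()
E
```

```text
t 38.3 [0.4787 0.0451 0.3343] [-179.98    0.3    87.29] w 0.0155 F [ 5.5 -9.3 -0.6] g 30.0
```

Request:
{"fn": "drive_tool", "kwargs": {
  "rows": [0,0,0,0,0,0,-0.1,0,0,0,0,0,0,-0.1,0,0,-0.05,0,0,0,-0.1,0,0,-0.06,0,0,0,-0.1,-0.05,-0.03,-0.05,0,0,0,-0.1]
}}

```text
time_s: 38.9
tool_pos: [0.4522, 0.012, 0.4866]
tool_rot: [-179.8, -0.2, 87.9]
force: [0.2, -1.9, 0.1]
grip_width: 0.0389
grasp_force: 0.0
```

Request:
{"fn": "drive_tool", "kwargs": {
  "rows": [-0.06,-0.03,-0.01,0,0,0,0,-0.06,-0.02,-0.01,0,0,0,0,-0.04,0,0,0,0,0,0,0,0,0,0,0,0,0]
}}

```text
time_s: 39.4
tool_pos: [0.3971, -0.1452, 0.5028]
tool_rot: [-179.6, -0.1, 87.2]
force: [0.6, 1.0, -0.9]
grip_width: 0.0433
grasp_force: 0.0
```

```bash
python3 - <<'E'
from h import *
st(); snap('scene','a.png'); snap('side','b.png'); snap('wrist','c.png')
z=lambda i:cv2.resize(i,(400,300),interpolation=cv2.INTER_CUBIC)
a=V('a.png').im;b=V('b.png').im;c=V('c.png').im
cv2.imwrite('pics/fin.png',np.vstack([np.hstack([z(a[110:290,220:460]),z(a[220:370,50:250])]),np.hstack([z(b[100:220,200:360]),z(c)])]))
E
```

```text
t 39.4 [ 0.3971 -0.1452  0.5028] [-1.7963e+02 -1.0000e-01  8.7170e+01] w 0.0433 F [ 0.6  1.  -0.9] g 0.0
```

View pics/fin.png

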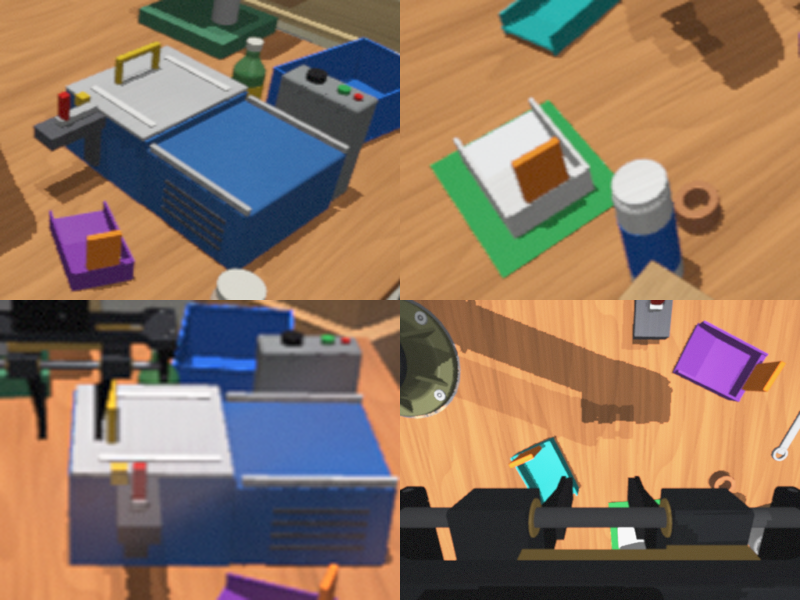

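```bash
python3 -c "
from cell import *
print(sign_off())"
```

```text
the job is handed in; nothing more can be done
None
```

The job is done and handed in at about 39 s on the robot's clock: the four nuts and the one housing I found are in the tub, the cover is shut, the bolt is home, and the empty scoop stands upright in the middle of the mat.

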